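Load the tile flattening press and let its platen down on the winch

TASK

Get the tiles ready to dry flat: lay the aluminium straightedge bar flush along the open side of the press's plaster bat, to close it off and carry the edge of the platen, and lay every tile from the ware board flat on the bat, side by side with their ends towards the bar, none on another and none over the edge. Then lift the winch pawl and let the weight of the platen turn the crank back slowly; let the pawl drop in again to stop it about half-way for a check, then lift it and let the platen right down onto the bar and tiles. Leave the pawl dropped back on its ratchet wheel, do not force the platen, and leave the other things on the bench alone.

Things in the scene. Friction and masses are not known exactly. Their poses are not given: they have to be found in the camera images.
- press: Fixed grey press. Origin: under the bat's centre, on the bench. x points from the open side (where the bar goes) to the platen's hinge, y to the winch end, z up. Base plate 20 mm high, x -165 to 175, y -150 to 195 mm. A gear case (x 18 to 175, y 138 to 163 mm) stands up to 180 mm, with the pawl bracket to 215 mm at x 127. The crank is at y 210 mm.
- bed (a point): Centre of the top of the fixed white plaster bat, 45 mm above the bench; axes as press. The bat is 180 (x) x 260 (y) x 25 mm; a steel lip 4 mm thick, 13 mm above it, edges it on all but the open side, whose face is at x = -90 mm. The bar belongs on the base plate against that face, its centre then at x -105, y 0, z -5.5 mm here. Tiles lie on the bat, length along x.
- platen (a joint): Angle of the platen, an 8 kg plywood board with steel ribs, 245 x 262 x 20 mm, hinged along y at x = 135 mm, 75 mm above the bench: 0 = down level on bar and tiles, 1.35 rad = almost upright, as at the start. With the pawl held up it sinks by its weight, slowed by an oil damper: about 13 s for the whole travel, slow at first, about 0.2 rad/s at the end.
- crank (a joint): Angle of the winch crank, geared to the platen (crank = 5 x platen): 6.75 rad at the start, 0 with the platen down. Shaft along press y at x 60 mm, 135 mm above the bench; 12-tooth ratchet wheel, 100 mm across, at y 180; crank arm 100 mm long at y 210 with a grip out to y 295 mm, sweeping round as the platen sinks. When the pawl drops the platen stops within one tooth (0.10 rad).
- pawl (a joint): Angle of the steel winch pawl, hinged at its end away from the bar side: 0 = dropped in between the ratchet teeth, up to 0.6 rad lifted. A light spring and its weight drop it. It frees the wheel from about 0.15 rad; 0.30 is amply lifted. Lifting takes under 10 N at the grip. If it comes down on a tooth tip it reads up to 0.13.
- pawl_grip (a point): Centre of the pawl's upright steel thumb tab, 36 (x) x 10 (y) x 36 mm (z), at the end of the pawl's straight shaft (10 mm thick, which joins it low on the +x side), 225 mm above the bench. Take it across its 10 mm thickness, from above, and lift it along the arc about the pivot (0.3 rad lifts it 62 mm); it may turn between the fingers. Free air all round. Moves with the pawl.
- pawl_pivot (a point): Axis of the pawl (along the press's y), 193 mm above the bench. Fixed to the press. With the pawl down, pawl_grip is 215 mm from it towards the bar side (press -x) and 32 mm higher, at the same y.
- bar_center (a point): Centre (half-way up) of the loose aluminium straightedge bar, 200 mm long along its own x, 30 mm wide, 39 mm high, 0.35 kg. At the start it stands on the bench. On the base plate its top is level with the tops of tiles lying on the bat.
- ware_board: Fixed plank board on the bench, 400 x 180 x 18 mm, origin at the centre of its underside. The tiles start on it.
- tile1_center (a point): Centre of trim tile 1: stiff unfired clay, 140 mm long along its own x, 46 mm wide, 14 mm thick, 0.17 kg. Two or three of the three tiles are present.
- tile2_center (a point): Centre of trim tile 2: stiff unfired clay, 140 mm long along its own x, 46 mm wide, 14 mm thick, 0.17 kg. Two or three of the three tiles are present.
- tile3_center (a point): Centre of trim tile 3: stiff unfired clay, 140 mm long along its own x, 46 mm wide, 14 mm thick, 0.17 kg. Two or three of the three tiles are present.
- bowl: Buff bisque bowl, 120 mm wide, 55 mm high, origin at its underside. Leave it alone.
- glaze_jar: Grey jar with a white cap, 72 mm wide, 95 mm high, origin at its underside. Leave it alone.
- paddle: Wooden clay paddle lying flat, about 255 mm long, 65 mm wide. Leave it alone.
Things that resemble listed ones, but are neither listed nor needed, are in the scene too. Of the things like the part that bears bar_center, leave any that is brown; of the rest the larger one is meant.

How it is judged:
By the outcome, as a careful person would: the job done as asked, in the order asked, and still so for the second after the job is handed in, with the robot touching nothing.
Of tile1, tile2, tile3 only 2 to 3 are there at a start; the rules pass over those that are not, and their reading is None.
At some moment in a run one of tile1, tile2, tile3, bar may be knocked a few centimetres aside while the robot is not near it.
Once in a run the grip may slacken for a moment while it holds something.
It also fails if it takes over 210 s, if anything falls off the work surface, if the arm or the gripper's body presses on something with over 40 N, if the wrist force passes 120 N, or if a joint passes its speed limit or range.

ROBOT

A 7-joint arm with a two-finger parallel gripper is mounted at the origin on the work surface. World frame = base frame: x ahead of the robot, y to its left, z up, the work surface at z = 0. Lengths are in m, angles in rad, forces in N, time in s.
With the tool pointing down it reaches from about 0.4 to 0.925 m from the base axis. Payload 4.1 kg.
Tool frame: the origin (TCP) lies on the centre line of the jaws, within the pads' length; the fingertips stand nose_length ahead of it and the grasp point (between the pads) lies 5 mm behind it (nose_length is the distance from the TCP to the fingertips, in m); z points along the fingers, y is the direction in which the jaws open and shut (so a half turn about z gives the same grasp; the last joint's range is limited). The gripper opens to 85 mm and grips with 20 to 120 N. Pads are 22 mm wide; open, the fingers measure 114 mm over their backs; the gripper's body (76 mm by 85 mm) begins 54 mm behind the grasp point. The pads swing forward as they close: fully open they stand 13 mm farther back than shut.
Start: joints at [-0.099, 0.398, 0.045, 1.537, -0.019, 1.207, -0.051], TCP at [0.65, 0, 0.245] pointing down, gripper open.
Joint ranges: [-2.82, 2.82], [-0.49, 2.23], [-1.37, 1.46], [0, 2.46], [-1.36, 4.5], [0.23, 2], [-2.94, 2.94]. Speed limits (rad/s): [2.57, 2.57, 3.14, 3.14, 3.14, 3.14, 3.14].

INTERFACE

Orientations are given as a 3x3 rotation matrix whose columns are the frame's x, y, z axes.
In Python, from bench import get_obs, camera, close_job, nose_length gives the robot as it stands. The module is installed in compiled form; this text tells all that it offers.
- The arm moves only by the shell command python3 -m creep 'ROWS' [FORCE]. ROWS is JSON, a list of rows, each an object with "translation": the shift along the tool's x, y, z in cm, a list of three; "angular": the turn, a rotation vector about the tool's x, y, z in degrees, a list of three; "gripper": the closure, from 0 (fully open) to 1 (shut). A call has 1 to 8 rows; each row is the pose to reach, as a shift and turn from the pose measured when the call began, along the tool's axes at that moment; what a row does not reach only later rows make up. A row lasts 1/8 s, in which the tool goes at most 62.5 mm and 10.7 degrees, less where a joint would pass 70% of its speed; a pose out of reach is approached as far as the arm can. A call with a gripper value outside its range is refused whole. The fingers move at their own pace and stop on an object; FORCE is the grip in N (left out, the last holds). Time passes only in rows, so rows that repeat a pose let the fingers close. It gives the time, the measured TCP pose, the force and the opening at its end, in the units of the state.
- get_obs(): the state, without advancing time (a new reading comes with each control period).
- camera(name): name is "scene" or "side" or "wrist"; returns a dict with "img" (400x640x3 uint8, red, green, blue), "fov_y" (degrees; the focal length in pixels is half the picture's height over the tangent of half this angle, whatever the lens; pixels are square), "cx", "cy" (the principal point, pixels), "rvec" (rotation vector, rad) and "tvec" (3), from world to camera coordinates, as OpenCV has them; the wrist camera has in their place "T_tool_cam" (4x4, takes a point from camera to tool coordinates, whose origin is the TCP and whose axes are the flange's). Camera axes: x right, y down, z forward; pixel columns grow to the right and rows downward; lengths in m; the calibration is good to about 2 mm. A picture is of the moment at which its call begins: read the wrist's pose just before it. There is no depth.
- close_job(): hands the job in, once; it reports no verdict.
The state is a dict: "time": time; "qpos": joint angles; "qvel": joint speeds; "effort": joint torques, N m; "eef_pos": TCP position; "orientation": TCP orientation; "contact_force": force on the tool from outside, world axes, zero at the start; "torque": the same for the moment, N m; "opening": finger opening in m.
Only numpy, scipy, OpenCV 4.12 (cv2) and the standard library are available. Lean on these libraries where they do the work, as an engineer would, in place of code of your own. Each camera call takes 0.05 s, during which the arm holds its last target.

## Working session

There is one attempt and no reset: what is moved stays moved. The work goes in short steps, Python scripts to look and compute and a shell command to move; the robot and the scene stay as the last step left them, time stands still between calls to the robot, and variables do not carry over. Pictures are saved under pics/ and viewed, and the job is handed in when it is done.

```bash
mkdir -p pics; ls; cat > h.py <<'E'
import numpy as np, cv2
from bench import get_obs, camera, close_job, nose_length
def cam(n):
    o=get_obs(); c=camera(n)
    f=c["img"].shape[0]/2/np.tan(np.radians(c["fov_y"])/2)
    K=np.array([[f,0,c["cx"]],[0,f,c["cy"]],[0,0,1]])
    if "rvec" in c:
        R=cv2.Rodrigues(np.array(c["rvec"],float))[0]; t=np.array(c["tvec"],float).reshape(3)
    else:
        T=np.array(c["T_tool_cam"]); W=np.eye(4); W[:3,:3]=np.array(o["orientation"]).reshape(3,3); W[:3,3]=o["eef_pos"]
        M=np.linalg.inv(W@T); R=M[:3,:3]; t=M[:3,3]
    return c["img"],K,R,t
def save(img,n): cv2.imwrite("pics/"+n+".png",img[:,:,::-1])
def ray(K,R,t,uv,z):
    d=R.T@np.linalg.inv(K)@np.array([uv[0],uv[1],1.]); C=-R.T@t
    return C+d*(z-C[2])/d[2]
def proj(K,R,t,P):
    p=(R@np.asarray(P,float).T).T+t; p=p@K.T; return p[...,:2]/p[...,2:]
E
python3 - <<'E'
from h import *
print(get_obs()); print(nose_length)
for n in ["scene","side","wrist"]:
    i,K,R,t=cam(n); save(i,n+"0"); print(n,K[0,0],-R.T@t); print(R[2])
E
```

```text
pics
{'time': 0.0, 'qpos': array([-0.09902022,  0.39920168,  0.04503301,  1.53789493, -0.01870354,
        1.20688015, -0.05066761]), 'qvel': array([ 0.0004594 , -0.00108565,  0.00103762, -0.00012919,  0.00115142,
       -0.00098632,  0.0008836 ]), 'effort': array([-9.65094187e-04, -4.75129580e+01,  1.36406265e+00, -2.54227209e+01,
        1.14684159e-02,  9.53188282e-03,  3.56541250e-05]), 'eef_pos': array([6.49391080e-01, 3.78635926e-05, 2.44250515e-01]), 'orientation': array([[-1.64095677e-04,  9.99998069e-01, -1.95809621e-03],
       [ 9.99999978e-01,  1.63835982e-04, -1.32785959e-04],
       [-1.32464896e-04, -1.95811795e-03, -9.99998074e-01]]), 'contact_force': array([-0.09122317,  0.13166304,  0.09800725]), 'torque': array([ 0.02177712, -0.00599886, -0.04106798]), 'opening': 0.08554442265709973}
0.014
scene 406.2019479809586 [ 1.18838393 -0.47307476  0.86632284]
[-0.63551961  0.36840337 -0.67852323]
side 471.3006435727052 [-0.21259771 -0.87978321  0.85721757]
[ 0.57992439  0.5998471  -0.5512451 ]
wrist 275.28223382591045 [0.65017458 0.07043764 0.37278119]
[-0.00104636 -0.27419127 -0.96167461]
```

View pics/scene0.png

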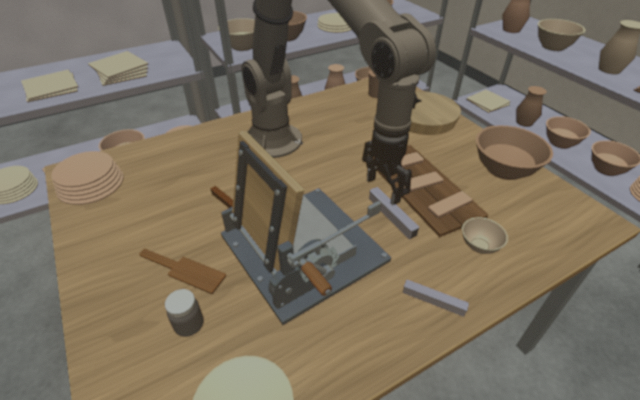

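View pics/side0.png

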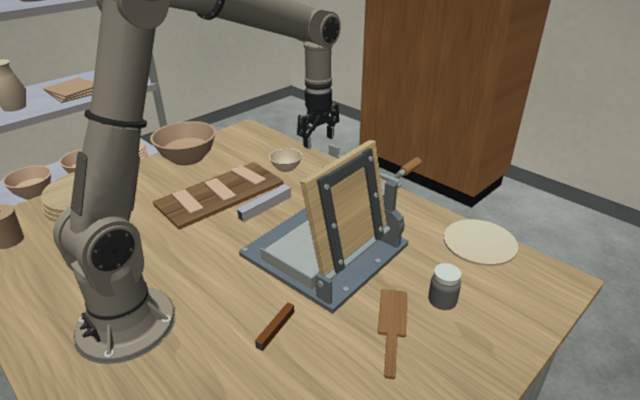

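View pics/wrist0.png

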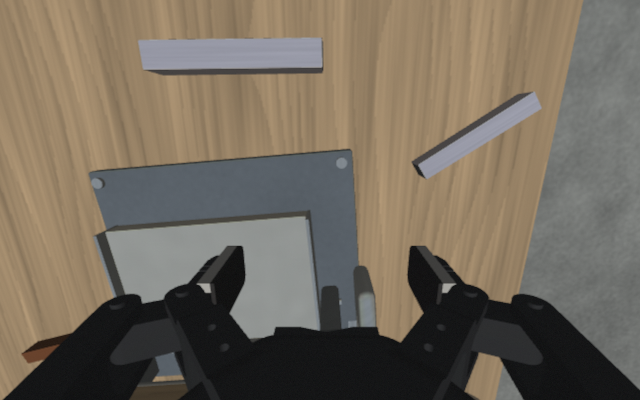

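The wrist view shows the press's open side facing world +y, the large grey bar at (231,55) and a smaller grey one at (477,135). Scene and side views show three tiles on the ware board. The brown bar is near the hinge side. Next I'll measure.

```bash
cat > m1.py <<'E'
from h import *
i,K,R,t=cam("wrist")
for n,uv,z in [("plateA",(92,172),.02),("plateB",(351,150),.02),("batA",(107,232),.045),("batB",(308,213),.045),("b1",(139,40),.039),("b2",(322,38),.039),("b3",(322,69),.039),("b4",(142,70),.039),("s1",(413,163),.039),("s2",(533,93),.039)]:
    print(n,ray(K,R,t,uv,z).round(4))
for n in ["side","scene"]:
    i,K,R,t=cam(n); hsv=cv2.cvtColor(i,cv2.COLOR_RGB2HSV)
    save(cv2.resize(i[60:260,100:420] if n=="side" else i[120:320,330:530],None,fx=2.5,fy=2.5,interpolation=cv2.INTER_CUBIC),n+"z")
    # tiles: light pinkish
    m=cv2.inRange(hsv,(5,50,165),(16,130,255))
    m=cv2.morphologyEx(m,cv2.MORPH_OPEN,np.ones((3,3)))
    cs,_=cv2.findContours(m,0,2)
    for c in cs:
        if 60<cv2.contourArea(c)<1500:
            r=cv2.minAreaRect(c); print(n,"cand",np.round(r[0]),np.round(r[1]),round(r[2]),ray(K,R,t,r[0],.032).round(3))
            b=[ray(K,R,t,p,.032)[:2].round(3) for p in cv2.boxPoints(r)]; print(b)
E
python3 m1.py
python3 - <<'E'
from h import *
i,K,R,t=cam("side"); hsv=cv2.cvtColor(i,cv2.COLOR_RGB2HSV)
print(hsv[200,187],hsv[188,218],hsv[176,248],hsv[200,220])
i,K,R,t=cam("scene"); hsv=cv2.cvtColor(i,cv2.COLOR_RGB2HSV)
print(hsv[204,450],hsv[180,425])
E
```

```text
plateA [0.3471 0.0093 0.02  ]
plateB [0.6817 0.0371 0.02  ]
batA [ 0.3696 -0.0639  0.045 ]
batB [ 0.6274 -0.0385  0.045 ]
b1 [0.448  0.1566 0.039 ]
b2 [0.6458 0.1583 0.039 ]
b3 [0.6457 0.1277 0.039 ]
b4 [0.4457 0.1269 0.039 ]
s1 [0.7556 0.0233 0.039 ]
s2 [0.8848 0.1025 0.039 ]
side cand [  6. 212.] [13. 12.] 90 [-0.065  0.658  0.032]
[array([-0.067,  0.712]), array([-0.04 ,  0.684]), array([-0.063,  0.606]), array([-0.089,  0.633])]
side cand [187. 201.] [30. 12.] 45 [0.365 0.308 0.032]
[array([0.351, 0.375]), array([0.398, 0.401]), array([0.378, 0.244]), array([0.335, 0.223])]
side cand [219. 188.] [29. 11.] 42 [0.481 0.298 0.032]
[array([0.466, 0.363]), array([0.517, 0.393]), array([0.496, 0.236]), array([0.449, 0.212])]
side cand [248. 174.] [30.  9.] 29 [0.605 0.302 0.032]
[array([0.58 , 0.359]), array([0.628, 0.396]), array([0.629, 0.246]), array([0.584, 0.215])]
side cand [ 36. 172.] [14. 18.] 90 [0.086 0.853 0.032]
[array([0.081, 0.931]), array([0.127, 0.883]), array([0.092, 0.779]), array([0.048, 0.824])]
side cand [184. 143.] [10. 38.] 81 [0.58  0.678 0.032]
[array([0.534, 0.747]), array([0.669, 0.69 ]), array([0.625, 0.61 ]), array([0.496, 0.668])]
side cand [70. 86.] [13. 45.] 73 [0.511 1.659 0.032]
[array([0.424, 1.739]), array([0.664, 1.785]), array([0.598, 1.579]), array([0.376, 1.548])]
[ 15  65 199] [ 16  67 199] [ 15  65 200] [ 16 112 118]
[ 15  75 166] [ 16  78 166]
```

Checks agree: the bar's top measures 198–200 × 30 mm, centred at (0.546, 0.142). The bat's open edge is 259 mm long, with its centre at (0.499, -0.052) and a yaw of about 5°. I'll hover over the bar with the jaws turned across it.

```bash
R='{"translation":[14.2,-10.3,8],"angular":[0,0,-90],"gripper":0.3}'; python3 -m creep '[{"translation":[14.2,-10.3,8],"angular":[0,0,-45],"gripper":0.3},{"translation":[14.2,-10.3,8],"angular":[0,0,-90],"gripper":0.3},{"translation":[14.2,-10.3,8],"angular":[0,0,-90],"gripper":0.3},{"translation":[14.2,-10.3,8],"angular":[0,0,-90],"gripper":0.3},{"translation":[14.2,-10.3,8],"angular":[0,0,-90],"gripper":0.3},{"translation":[14.2,-10.3,8],"angular":[0,0,-90],"gripper":0.3},{"translation":[14.2,-10.3,8],"angular":[0,0,-90],"gripper":0.3},{"translation":[14.2,-10.3,8],"angular":[0,0,-90],"gripper":0.3}]' 40
cat > st.py <<'E'
from h import *
o=get_obs(); print(o["time"],o["eef_pos"].round(4),"open",round(o["opening"],4),"F",o["contact_force"].round(1)); print(np.array(o["orientation"]).round(3).tolist()); print(o["qpos"].round(2))
E
python3 st.py; python3 -c "
from h import *
i,K,R,t=cam('wrist'); save(i,'w1')"
```

```text
time: 1.4
eef_pos: [0.547, 0.142, 0.1653]
orientation: [[-0.998, 0.065, 0.0], [0.065, 0.998, 0.0], [-0.0, 0.0, -1.0]]
contact_force: [0.7, 0.8, 0.1]
opening: 0.0599
1.4 [0.547  0.142  0.1653] open 0.0599 F [0.7 0.8 0.1]
[[-0.998, 0.065, 0.0], [0.065, 0.998, 0.0], [-0.0, 0.0, -1.0]]
[-0.09  0.33 -0.29  1.83  0.11  1.    1.08]
```

View pics/w1.png

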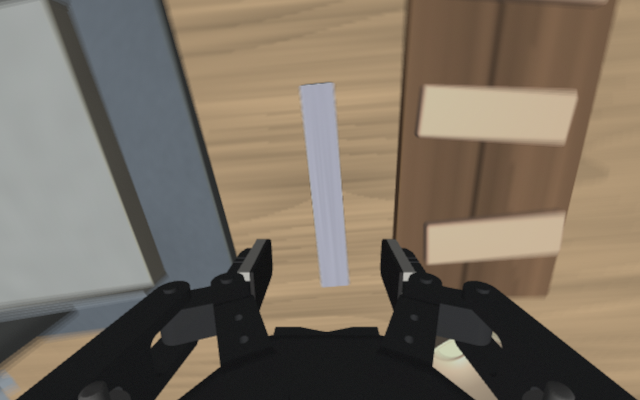

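The bar shows upright at (325,185), roughly between the jaws. Two tiles are visible at (497,113) and (497,238), and the press edge is on the left. I'll measure all of these.

```bash
cat > m2.py <<'E'
from h import *
i,K,R,t=cam("wrist"); hsv=cv2.cvtColor(i,cv2.COLOR_RGB2HSV)
print(hsv[150,322],hsv[110,490],hsv[240,490],hsv[150,40],hsv[150,130])
def rects(m,z,tag,amin=1500):
    m=cv2.morphologyEx(m,cv2.MORPH_OPEN,np.ones((3,3)))
    cs,_=cv2.findContours(m,0,2)
    for c in cs:
        if cv2.contourArea(c)>amin:
            pts=np.array([ray(K,R,t,p,z)[:2] for p in c[:,0].astype(float)],np.float32)
            r=cv2.minAreaRect(pts*1000); 
            x,y,w,h=cv2.boundingRect(c)
            b=cv2.boxPoints(r); e=[b[1]-b[0],b[2]-b[1]]; e=max(e,key=np.linalg.norm)
            print(tag,"px",(x,y,w,h),"ctr",np.round(r[0],1),"size",np.round(r[1],1),"yaw long",round(np.degrees(np.arctan2(e[1],e[0]))%180,1))
rects(cv2.inRange(hsv,(112,20,130),(135,80,230)),.039,"bar")
rects(cv2.inRange(hsv,(8,25,150),(22,95,255)),.032,"tile")
E
python3 m2.py
```

```text
[118  21 183] [ 19  57 203] [ 18  60 204] [ 75   6 163] [105  35 115]
bar px (304, 84, 42, 202) ctr [544.8 143.4] size [196.5  26.7] yaw long 0.4
tile px (157, 337, 63, 63) ctr [758.8 -30.3] size [ 37.9 124.1] yaw long 140.3
tile px (0, 327, 104, 73) ctr [ 719.5 -206.3] size [ 46.1 180.8] yaw long 124.5
tile px (419, 88, 160, 61) ctr [484.4 303.2] size [138.4  44.8] yaw long 82.7
tile px (425, 0, 215, 400) ctr [639.4 356.6] size [451.8 216.4] yaw long 13.8
tile px (171, 0, 239, 335) ctr [544.9 116.1] size [194.8 332.7] yaw long 177.4
```

```bash
python3 -m creep '[{"translation":[0,0.1,6],"angular":[0,0,-4],"gripper":0.3},{"translation":[0,0.1,10],"angular":[0,0,-4],"gripper":0.3},{"translation":[0,0.1,12.5],"angular":[0,0,-4],"gripper":0.3},{"translation":[0,0.1,12.5],"angular":[0,0,-4],"gripper":0.3},{"translation":[0,0.1,12.5],"angular":[0,0,-4],"gripper":0.9},{"translation":[0,0.1,12.5],"angular":[0,0,-4],"gripper":0.9},{"translation":[0,0.1,12.5],"angular":[0,0,-4],"gripper":0.9},{"translation":[0,0.1,12.5],"angular":[0,0,-4],"gripper":0.9}]' 60; python3 -c "
from h import *
i,K,R,t=cam('wrist'); save(i,'w2')"
```

```text
time: 2.5
eef_pos: [0.5484, 0.1431, 0.0422]
orientation: [[-1.0, 0.002, 0.003], [0.002, 1.0, 0.001], [-0.003, 0.001, -1.0]]
contact_force: [-1.6, -0.9, 7.6]
opening: 0.0287
```

View pics/w2.png

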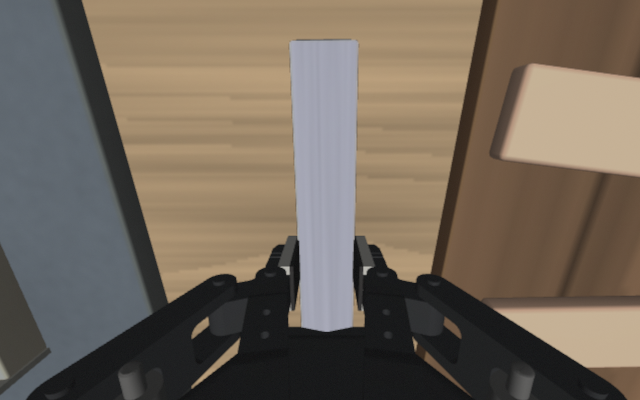

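The bar is between the pads with an opening of 28.7 mm. I'll lift it 7 cm.

```bash
python3 -m creep '[{"translation":[0,0,-2],"angular":[0,0,0],"gripper":0.9},{"translation":[0,0,-4],"angular":[0,0,0],"gripper":0.9},{"translation":[0,0,-7],"angular":[0,0,0],"gripper":0.9},{"translation":[0,0,-7],"angular":[0,0,0],"gripper":0.9}]' 80; python3 -c "
from h import *
i,K,R,t=cam('wrist'); save(i,'w3')
i,K,R,t=cam('side'); save(i[100:300,150:470].repeat(2,0).repeat(2,1),'s3')"
```

```text
time: 3.05
eef_pos: [0.5499, 0.1437, 0.1142]
orientation: [[-1.0, 0.002, 0.008], [0.003, 1.0, 0.002], [-0.008, 0.002, -1.0]]
contact_force: [-0.1, -0.4, -4.4]
opening: 0.0278
```

View pics/w3.png

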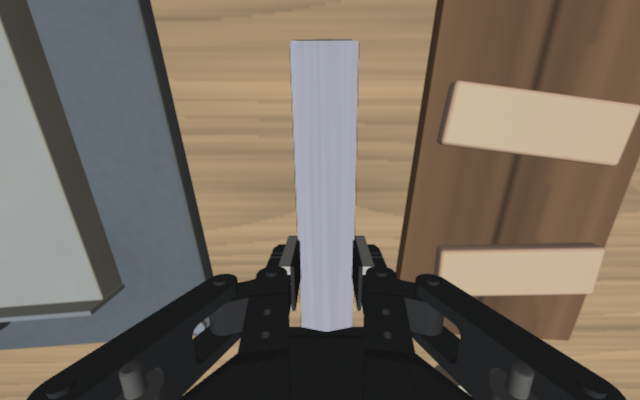

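View pics/s3.png

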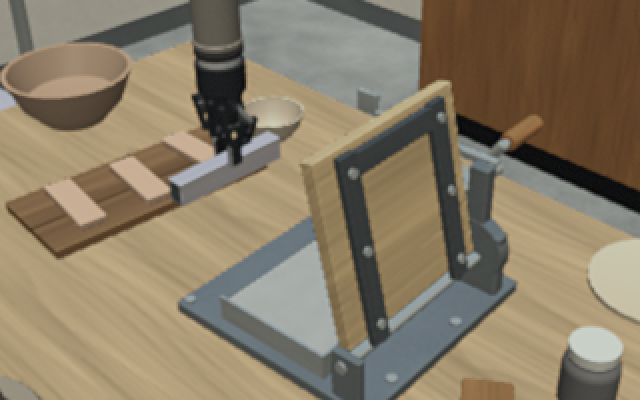

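Bar held level. Moving it over the base plate.

```bash
python3 -m creep '[{"translation":[1.5,-4,0],"angular":[0,0,-2],"gripper":0.9},{"translation":[3,-8,0],"angular":[0,0,-5.2],"gripper":0.9},{"translation":[5,-12,0],"angular":[0,0,-5.2],"gripper":0.9},{"translation":[5,-15,0],"angular":[0,0,-5.2],"gripper":0.9},{"translation":[5,-16.8,0],"angular":[0,0,-5.2],"gripper":0.9},{"translation":[5,-16.8,0],"angular":[0,0,-5.2],"gripper":0.9},{"translation":[5,-16.8,0],"angular":[0,0,-5.2],"gripper":0.9}]' 80; python3 -c "
from h import *
i,K,R,t=cam('wrist'); save(i,'w4')"
```

```text
time: 4.03
eef_pos: [0.4966, -0.0239, 0.1104]
orientation: [[-0.996, -0.089, 0.001], [-0.089, 0.996, 0.001], [-0.001, 0.001, -1.0]]
contact_force: [0.4, 1.0, -3.9]
opening: 0.0277
```

View pics/w4.png

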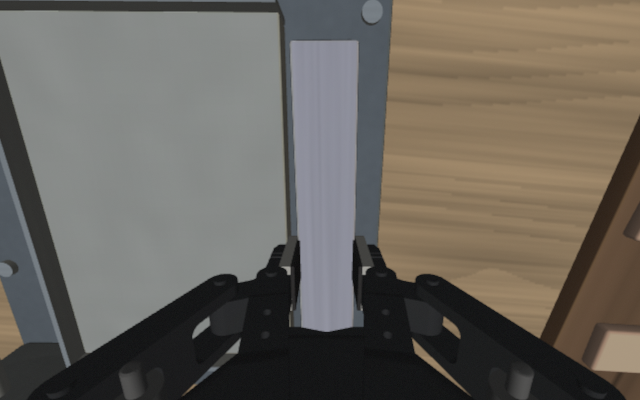

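The bar is over the plate. The bat's corner is at (280,13) and its edge runs to about (287,235). The bar's left edge runs from (291,42) to (298,325).

```bash
python3 - <<'E'
from h import *
i,K,R,t=cam("wrist"); g=cv2.cvtColor(i,cv2.COLOR_RGB2GRAY).astype(float)
P=[]
for v in range(40,220,12):
    row=g[v,265:292]; d=np.diff(cv2.GaussianBlur(row[None],(3,1),0)[0]); k=np.argmin(d); P.append((265+k+.5,v))
W=np.array([ray(K,R,t,p,.045)[:2] for p in P]); vx,vy,x0,y0=cv2.fitLine(W.astype(np.float32),cv2.DIST_HUBER,0,.001,.001).ravel()
s=1 if vx>0 else -1
print(P[0],P[-1],"edge yaw",np.degrees(np.arctan2(vy*s,vx*s)),"pt",x0,y0, "y at x=.5",y0+(0.4985-x0)*vy/vx)
c=ray(K,R,t,(279.5,12),.045); print("corner",c)
for uv in [(291,42),(357,42),(298,325)]: print(ray(K,R,t,uv,.107))
E
```

```text
(np.float64(279.5), 40) (np.float64(285.5), 208) edge yaw 4.746034 pt 0.42980203 -0.05842051 y at x=.5 -0.052716937
corner [ 0.36595828 -0.06310533  0.045     ]
[ 0.39646814 -0.04690886  0.107     ]
[ 0.39394565 -0.01879198  0.107     ]
[ 0.54062838 -0.03508801  0.107     ]
```

```bash
python3 -m creep '[{"translation":[0,-0.5,1],"angular":[0,0,0.3],"gripper":0.9},{"translation":[0,-1,2.5],"angular":[0,0,0.3],"gripper":0.9},{"translation":[0,-1,3.8],"angular":[0,0,0.3],"gripper":0.9},{"translation":[0,-1,4.4],"angular":[0,0,0.3],"gripper":0.9},{"translation":[0,-1,4.7],"angular":[0,0,0.3],"gripper":0.9},{"translation":[0,-1,4.7],"angular":[0,0,0.3],"gripper":0.9}]' 80; python3 -c "
from h import *
i,K,R,t=cam('wrist'); save(i,'w5')"
```

```text
time: 4.88
eef_pos: [0.498, -0.0334, 0.0638]
orientation: [[-0.996, -0.086, 0.001], [-0.086, 0.996, 0.001], [-0.002, 0.001, -1.0]]
contact_force: [0.1, 1.0, -3.6]
opening: 0.0277
```

View pics/w5.png

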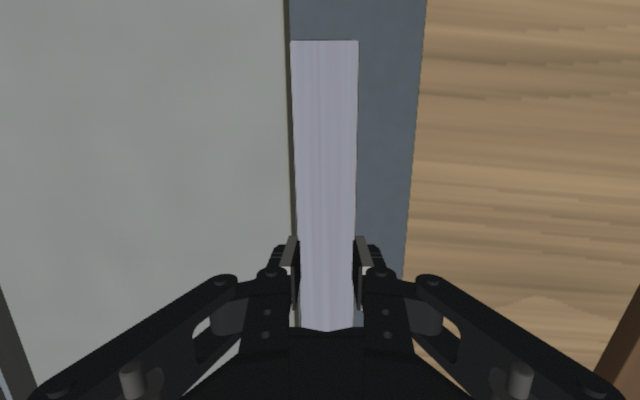

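```bash
python3 -m creep '[{"translation":[0,-0.2,0],"angular":[0,0,0],"gripper":0.9},{"translation":[0,-0.4,0.1],"angular":[0,0,0],"gripper":0.9},{"translation":[0,-0.5,0.15],"angular":[0,0,0],"gripper":0.9},{"translation":[0,-0.5,0.2],"angular":[0,0,0],"gripper":0.9}]' 60; python3 -c "
from h import *
i,K,R,t=cam('wrist'); save(i[:,160:480].repeat(2,1)[:300].repeat(2,0),'w6')"
```

```text
time: 5.42
eef_pos: [0.4991, -0.0376, 0.0624]
orientation: [[-0.996, -0.085, 0.003], [-0.085, 0.996, 0.002], [-0.003, 0.002, -1.0]]
contact_force: [-0.4, 2.9, -0.3]
opening: 0.028
```

View pics/w6.png

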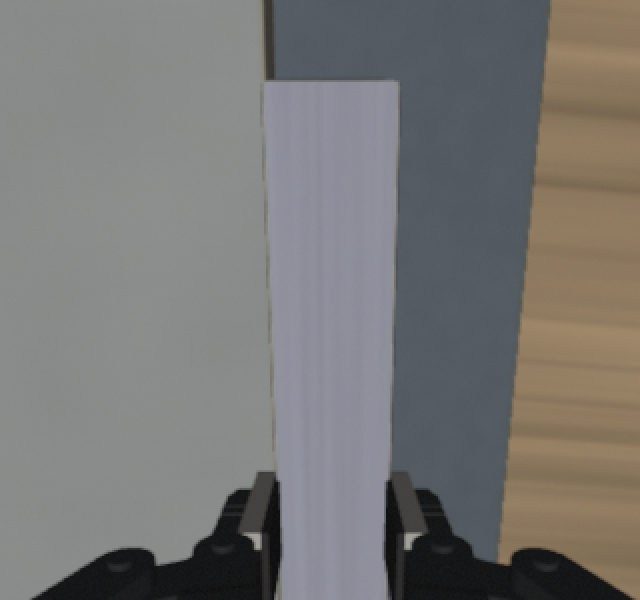

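```bash
python3 -m creep '[{"translation":[0.1,-0.2,0.05],"angular":[0,0,0],"gripper":0.9},{"translation":[0.1,-0.4,0.1],"angular":[0,0,0],"gripper":0.9},{"translation":[0.1,-0.4,0.1],"angular":[0,0,0],"gripper":0.9}]' 60
```

```text
time: 5.85
eef_pos: [0.4992, -0.0382, 0.0622]
orientation: [[-0.996, -0.085, 0.004], [-0.085, 0.996, 0.007], [-0.005, 0.006, -1.0]]
contact_force: [-1.8, 9.3, 4.4]
opening: 0.0273
```

```bash
python3 -m creep '[{"translation":[0,-0.2,0],"angular":[0,0,0],"gripper":0.45},{"translation":[0,0,0],"angular":[0,0,0],"gripper":0.45},{"translation":[0,0,-0.5],"angular":[0,0,0],"gripper":0.45},{"translation":[0,0.2,-3],"angular":[0,0,0],"gripper":0.45},{"translation":[0,0.2,-8],"angular":[0,0,0],"gripper":0.3},{"translation":[0,0.2,-13],"angular":[0,0,0],"gripper":0.3},{"translation":[0,0.2,-13],"angular":[0,0,0],"gripper":0.3}]' 60; python3 -c "
from h import *
i,K,R,t=cam('wrist'); save(i,'w7')"
```

```text
time: 6.72
eef_pos: [0.5016, -0.0377, 0.1968]
orientation: [[-0.996, -0.084, 0.014], [-0.084, 0.996, 0.005], [-0.014, 0.004, -1.0]]
contact_force: [0.4, -0.5, -0.4]
opening: 0.0597
```

View pics/w7.png

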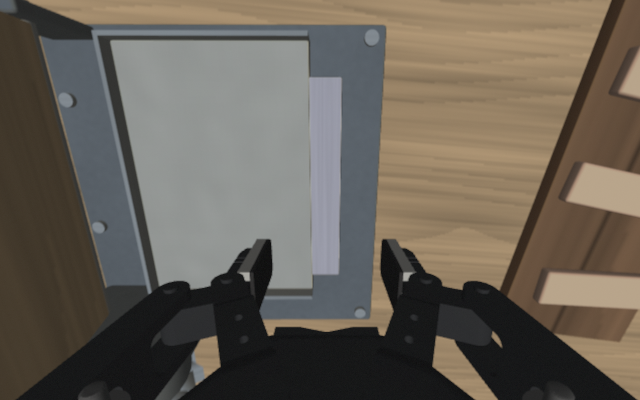

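The bar is seated against the bat edge, spanning rows 77–275, and the bat spans rows 40–297. I'll check both.

```bash
python3 - <<'E'
from h import *
i,K,R,t=cam("wrist")
A=ray(K,R,t,(308.5,40),.045);B=ray(K,R,t,(312,293),.045)
print(A,B,np.linalg.norm(A-B),np.degrees(np.arctan2(*(B-A)[[1,0]])),(A+B)/2)
q=[ray(K,R,t,p,.059) for p in [(310,77),(340,77),(338,275),(313,275)]]
for p in q: print(p.round(4))
print("bar ctr",np.mean(q,0).round(4), np.degrees(np.arctan2(*(q[3]-q[0])[[1,0]])))
E
```

```text
[ 0.36298521 -0.06331006  0.045     ] [ 0.62408917 -0.04214205  0.045     ] 0.2619606172479672 4.634900822908804 [ 0.49353719 -0.05272605  0.045     ]
[ 0.3951 -0.0591  0.059 ]
[ 0.3929 -0.0328  0.059 ]
[ 0.5895 -0.0157  0.059 ]
[ 0.5917 -0.0427  0.059 ]
bar ctr [ 0.4923 -0.0376  0.059 ] 4.775313492799742
```

The bar is flush (15 mm from edge to centre), central and aligned. Moving to the tiles.

```bash
python3 -m creep '[{"translation":[-0.9,10,0],"angular":[0,0,20],"gripper":0.15},{"translation":[-0.9,20,0],"angular":[0,0,40],"gripper":0.15},{"translation":[-0.9,31.8,0],"angular":[0,0,80],"gripper":0.15},{"translation":[-0.9,31.8,0],"angular":[0,0,102],"gripper":0.15},{"translation":[-0.9,31.8,0],"angular":[0,0,102],"gripper":0.15},{"translation":[-0.9,31.8,0],"angular":[0,0,102],"gripper":0.15},{"translation":[-0.9,31.8,0],"angular":[0,0,102],"gripper":0.15},{"translation":[-0.9,31.8,0],"angular":[0,0,102],"gripper":0.15}]' 60; python3 -c "
from h import *
i,K,R,t=cam('wrist'); save(i,'w8')"
```

```text
time: 7.82
eef_pos: [0.4792, 0.28, 0.1922]
orientation: [[-0.27, 0.963, 0.001], [0.963, 0.27, 0.003], [0.003, 0.002, -1.0]]
contact_force: [0.8, 0.3, 0.7]
opening: 0.0725
```

View pics/w8.png

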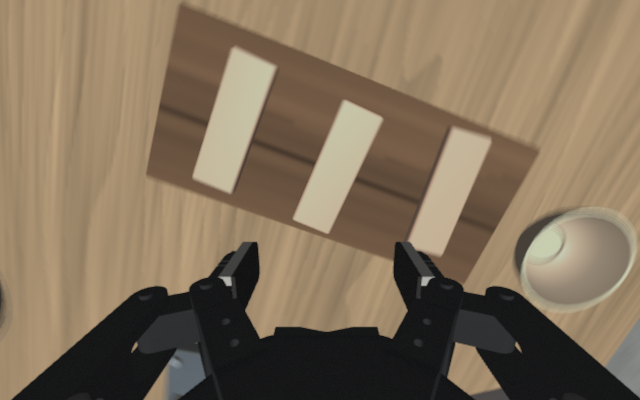

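All three tiles are on the board at (235,120), (338,167) and (451,190), with the bowl at (580,258). Measuring.

```bash
cat > mt.py <<'E'
from h import *
import sys
z=float(sys.argv[1]) if len(sys.argv)>1 else .032
i,K,R,t=cam("wrist"); 
if len(sys.argv)>2: save(i,sys.argv[2])
hsv=cv2.cvtColor(i,cv2.COLOR_RGB2HSV)
m=cv2.inRange(hsv,(8,25,165),(30,80,255)); m=cv2.morphologyEx(m,cv2.MORPH_OPEN,np.ones((5,5)))
for c in cv2.findContours(m,0,2)[0]:
    if cv2.contourArea(c)<1500: continue
    pts=np.array([ray(K,R,t,p,z)[:2] for p in c[:,0].astype(float)],np.float32)*1000
    r=cv2.minAreaRect(pts); b=cv2.boxPoints(r); e=max([b[1]-b[0],b[2]-b[1]],key=np.linalg.norm)
    print(cv2.boundingRect(c),"ctr",np.round(r[0],1),"size",np.round(r[1],1),"yaw",round(np.degrees(np.arctan2(e[1],e[0]))%180,1))
E
python3 mt.py; python3 st.py
```

```text
(527, 213, 66, 64) ctr [762.6 285.7] size [78.4 65.2] yaw 78.3
(410, 125, 80, 127) ctr [607.3 312.9] size [ 44.  137.2] yaw 91.0
(295, 100, 85, 132) ctr [483.7 304.2] size [137.1  43.7] yaw 83.0
(193, 49, 79, 145) ctr [369.4 319. ] size [137.1  43.7] yaw 83.1
7.925 [0.4796 0.2794 0.1925] open 0.0726 F [ 0.2 -0.8 -0. ]
[[-0.275, 0.961, 0.002], [0.961, 0.275, 0.004], [0.003, 0.003, -1.0]]
[-0.37  0.28 -0.28  1.82  0.09  1.04 -0.4 ]
```

```bash
python3 -m creep '[{"translation":[1.8,0.8,4],"angular":[0,0,11],"gripper":0.15},{"translation":[3.6,1.7,7],"angular":[0,0,23],"gripper":0.15},{"translation":[3.6,1.7,10],"angular":[0,0,23],"gripper":0.15},{"translation":[3.6,1.7,10],"angular":[0,0,23],"gripper":0.15}]' 50; python3 st.py
```

```text
time: 8.43
eef_pos: [0.4839, 0.3172, 0.0894]
orientation: [[0.119, 0.993, -0.004], [0.993, -0.119, -0.001], [-0.002, -0.004, -1.0]]
contact_force: [-0.5, 0.2, -0.3]
opening: 0.0727
8.425 [0.4839 0.3172 0.0894] open 0.0727 F [-0.5  0.2 -0.3]
[[0.119, 0.993, -0.004], [0.993, -0.119, -0.001], [-0.002, -0.004, -1.0]]
[-0.49  0.44 -0.21  1.85  0.11  0.86 -0.87]
```

```bash
python3 -m creep '[{"translation":[0.2,0.1,2],"angular":[0,0,0],"gripper":0.15},{"translation":[0.2,0.1,4],"angular":[0,0,0],"gripper":0.15},{"translation":[0.2,0.1,5.7],"angular":[0,0,0],"gripper":0.15},{"translation":[0.2,0.1,5.7],"angular":[0,0,0],"gripper":0.15},{"translation":[0.2,0.1,5.7],"angular":[0,0,0],"gripper":0.9},{"translation":[0.2,0.1,5.7],"angular":[0,0,0],"gripper":0.9},{"translation":[0.2,0.1,5.7],"angular":[0,0,0],"gripper":0.9}]' 40; python3 -m creep '[{"translation":[0,0,0],"angular":[0,0,0],"gripper":0.9},{"translation":[0,0,-2],"angular":[0,0,0],"gripper":0.9},{"translation":[0,0,-5],"angular":[0,0,0],"gripper":0.9},{"translation":[0,0,-10],"angular":[0,0,0],"gripper":0.9},{"translation":[0,0,-10],"angular":[0,0,0],"gripper":0.9}]' 40; python3 -c "
from h import *
i,K,R,t=cam('wrist'); save(i,'w9')
i,K,R,t=cam('side'); save(i[60:310,100:420].repeat(2,0).repeat(2,1),'s9')"
```

```text
time: 9.3
eef_pos: [0.4857, 0.3196, 0.0335]
orientation: [[0.119, 0.993, -0.002], [0.993, -0.119, 0.0], [0.0, -0.002, -1.0]]
contact_force: [-1.3, 0.1, 2.8]
opening: 0.0447
time: 9.93
eef_pos: [0.4883, 0.3213, 0.1374]
orientation: [[0.119, 0.993, 0.004], [0.993, -0.119, 0.005], [0.006, 0.004, -1.0]]
contact_force: [0.4, 0.1, -2.6]
opening: 0.0448
```

View pics/w9.png

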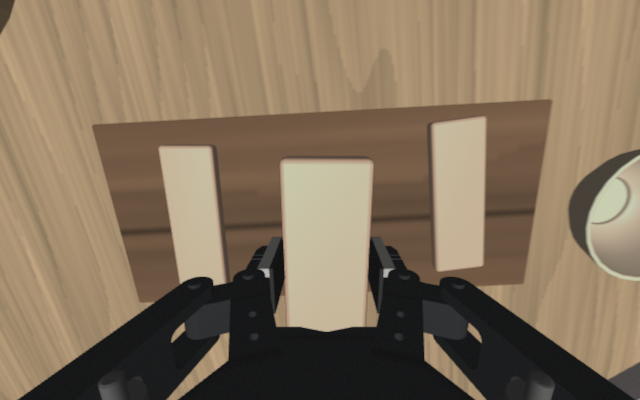

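View pics/s9.png

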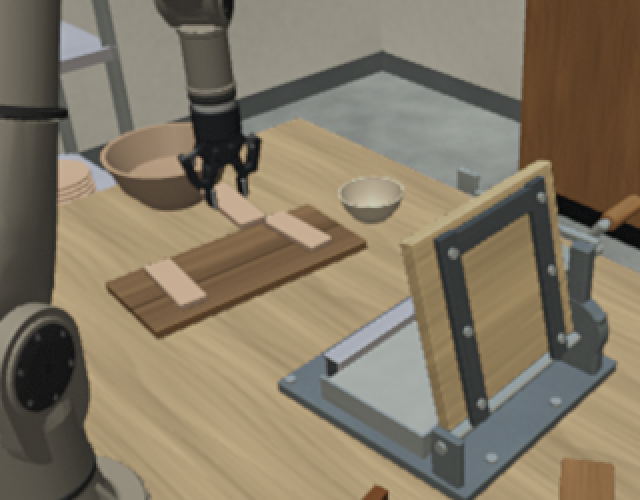

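Tile held, tilted none. Moving over the bat.

```bash
python3 -m creep '[{"translation":[-6,0.9,-1],"angular":[0,0,-4],"gripper":0.9},{"translation":[-12,1.8,-1],"angular":[0,0,-8],"gripper":0.9},{"translation":[-18,2.7,-1],"angular":[0,0,-11.5],"gripper":0.9},{"translation":[-24,3.6,-1],"angular":[0,0,-11.5],"gripper":0.9},{"translation":[-30,4.5,-1],"angular":[0,0,-11.5],"gripper":0.9},{"translation":[-36,5.4,-1],"angular":[0,0,-11.5],"gripper":0.9},{"translation":[-40,6,-1],"angular":[0,0,-11.5],"gripper":0.9},{"translation":[-40,6,-1],"angular":[0,0,-11.5],"gripper":0.9}]' 40; python3 -c "
from h import *
i,K,R,t=cam('wrist'); save(i,'w10')
i,K,R,t=cam('scene'); save(i[60:310,180:500].repeat(2,0).repeat(2,1),'c10')"; python3 st.py
```

```text
time: 11.02
eef_pos: [0.4954, -0.0894, 0.1413]
orientation: [[-0.073, 0.997, -0.007], [0.997, 0.073, -0.001], [-0.001, -0.007, -1.0]]
contact_force: [-0.8, 0.2, -1.4]
opening: 0.045
11.125 [ 0.4962 -0.0847  0.1417] open 0.0446 F [-0.1 -0.2 -2.3]
[[-0.08, 0.997, -0.006], [0.997, 0.08, 0.001], [0.001, -0.006, -1.0]]
[ 0.14  0.25 -0.07  1.99  0.02  0.91  0.15]
```

View pics/w10.png

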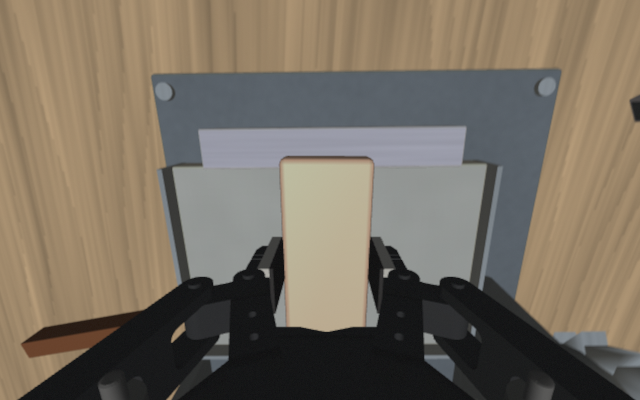

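View pics/c10.png

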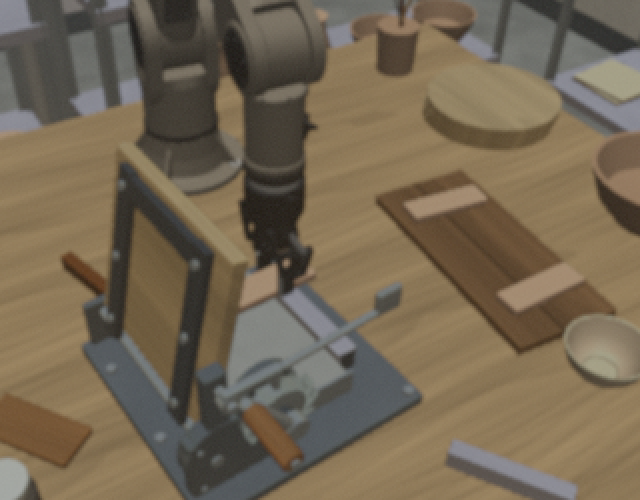

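The tile (columns 282–372, end at row 158) is centred over the bat (columns 175–487, edge at row 166). I'll measure the bat again here.

```bash
python3 - <<'E'
from h import *
i,K,R,t=cam("wrist")
A=ray(K,R,t,(175,166.5),.045);B=ray(K,R,t,(487,163.5),.045)
print(A,B,np.linalg.norm(A-B),np.degrees(np.arctan2(*(B-A)[[1,0]])),(A+B)/2)
o=get_obs(); zt=o["eef_pos"][2]-.0335+.032
q=[ray(K,R,t,p,zt) for p in [(282,159),(372,159)]]; print(np.mean(q,0), o["eef_pos"])
E
```

```text
[ 0.36954335 -0.05887455  0.045     ] [ 0.62424939 -0.03597609  0.045     ] 0.25573327447995364 5.137166756487319 [ 0.49689637 -0.04742532  0.045     ]
[ 0.49294197 -0.03083864  0.14047461] [ 0.49649463 -0.08373916  0.14197461]
```

```bash
python3 -m creep '[{"translation":[-1.5,0.2,0],"angular":[0,0,0],"gripper":0.9},{"translation":[-2.8,0.2,2],"angular":[0,0,0],"gripper":0.9},{"translation":[-2.8,0.2,4],"angular":[0,0,0],"gripper":0.9},{"translation":[-2.8,0.2,6],"angular":[0,0,0],"gripper":0.9},{"translation":[-2.8,0.2,7.5],"angular":[0,0,0],"gripper":0.9},{"translation":[-2.8,0.2,7.8],"angular":[0,0,0],"gripper":0.9}]' 40; python3 -m creep '[{"translation":[0,0,0],"angular":[0,0,0],"gripper":0.9},{"translation":[0,0,0],"angular":[0,0,0],"gripper":0.9}]' 40; python3 -c "
from h import *
i,K,R,t=cam('wrist'); save(i,'w11')
i,K,R,t=cam('scene'); save(i[60:310,180:500].repeat(2,0).repeat(2,1),'c11')"
```

```text
time: 11.92
eef_pos: [0.4998, -0.1111, 0.0629]
orientation: [[-0.083, 0.997, -0.007], [0.997, 0.083, 0.001], [0.002, -0.007, -1.0]]
contact_force: [-0.5, 0.6, -2.8]
opening: 0.045
time: 12.18
eef_pos: [0.5004, -0.1111, 0.0635]
orientation: [[-0.083, 0.997, -0.006], [0.997, 0.083, 0.001], [0.002, -0.006, -1.0]]
contact_force: [0.3, 0.2, -0.2]
opening: 0.0449
```

View pics/w11.png

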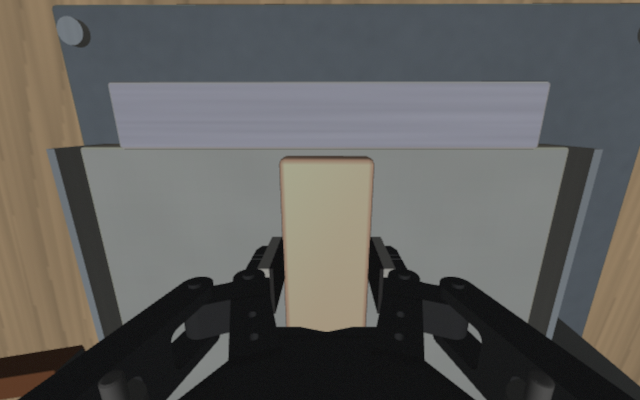

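View pics/c11.png

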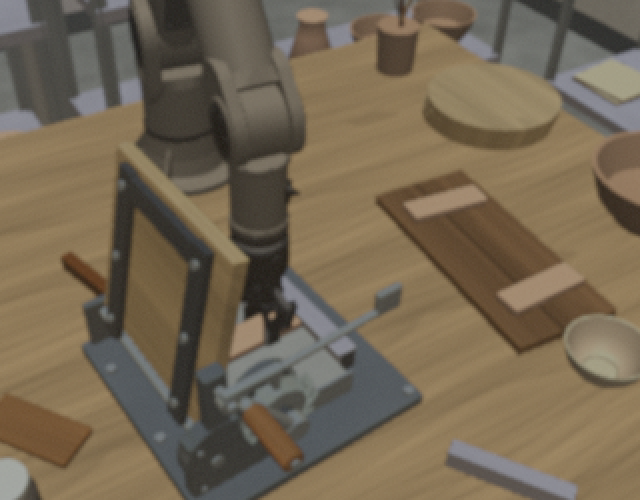

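Tile is aligned and about 5 mm short of the bar. Lowering, releasing and rising.

```bash
python3 -m creep '[{"translation":[0,0,0.3],"angular":[0,0,0],"gripper":0.9},{"translation":[0,0,0.3],"angular":[0,0,0],"gripper":0.9},{"translation":[0,0,0.3],"angular":[0,0,0],"gripper":0.32},{"translation":[0,0,0.3],"angular":[0,0,0],"gripper":0.32},{"translation":[0,0,0.3],"angular":[0,0,0],"gripper":0.32},{"translation":[0,0,-2],"angular":[0,0,0],"gripper":0.32},{"translation":[2,0,-6],"angular":[0,0,0],"gripper":0.32},{"translation":[4,0,-9],"angular":[0,0,0],"gripper":0.15}]' 40; python3 -c "
from h import *
i,K,R,t=cam('wrist'); save(i,'w12')"
```

```text
time: 13.28
eef_pos: [0.4979, -0.0712, 0.1551]
orientation: [[-0.082, 0.997, -0.005], [0.997, 0.082, 0.001], [0.001, -0.005, -1.0]]
contact_force: [0.5, -0.6, -0.8]
opening: 0.0724
```

View pics/w12.png

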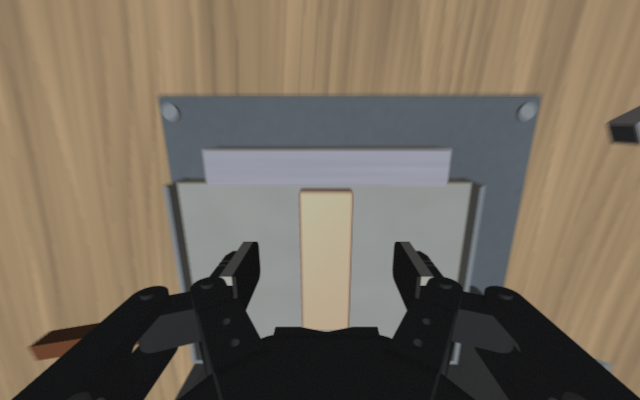

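The first tile lies flat and square at columns 301–352. Now the left tile.

```bash
python3 -m creep '[{"translation":[6,-1.3,0],"angular":[0,0,3],"gripper":0.15},{"translation":[12,-2.7,0],"angular":[0,0,6],"gripper":0.15},{"translation":[18,-4,0],"angular":[0,0,11.5],"gripper":0.15},{"translation":[24,-5.4,0],"angular":[0,0,11.5],"gripper":0.15},{"translation":[30,-6.7,0],"angular":[0,0,11.5],"gripper":0.15},{"translation":[36,-8,0],"angular":[0,0,11.5],"gripper":0.15},{"translation":[41.4,-9.3,0],"angular":[0,0,11.5],"gripper":0.15},{"translation":[41.4,-9.3,0],"angular":[0,0,11.5],"gripper":0.15}]' 40; python3 -m creep '[{"translation":[0,0,0],"angular":[0,0,0],"gripper":0.15}]'; python3 mt.py .032 w13;python3 st.py
```

```text
time: 14.32
eef_pos: [0.3693, 0.3417, 0.16]
orientation: [[0.105, 0.994, 0.001], [0.994, -0.105, 0.006], [0.006, 0.0, -1.0]]
contact_force: [-0.1, -0.3, 0.1]
opening: 0.0721
time: 14.45
eef_pos: [0.3695, 0.3409, 0.1596]
orientation: [[0.105, 0.994, 0.001], [0.994, -0.105, 0.005], [0.005, 0.0, -1.0]]
contact_force: [1.1, -0.7, 0.2]
opening: 0.0721
(305, 149, 47, 133) ctr [368.9 319.9] size [137.3  43.5] yaw 82.7
(544, 127, 62, 140) ctr [606.8 313.1] size [ 44.4 137.5] yaw 90.8
(0, 0, 147, 77) ctr [174.4 500.2] size [ 56.2 134.2] yaw 173.9
14.5 [0.3693 0.3414 0.1598] open 0.0726 F [-0.5  1.1 -0. ]
[[0.105, 0.994, 0.001], [0.994, -0.105, 0.006], [0.006, -0.0, -1.0]]
[-0.51  0.24 -0.36  1.97  0.1   0.94 -1.03]
```

View pics/w13.png

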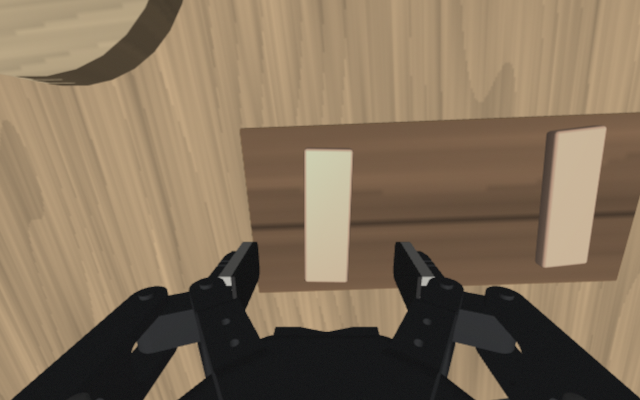

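The left tile sits between the jaws at columns 305–352. Descending to grasp it.

```bash
python3 -m creep '[{"translation":[-0.6,0.2,4],"angular":[0,0,1.2],"gripper":0.15},{"translation":[-0.6,0.2,8],"angular":[0,0,1.2],"gripper":0.15},{"translation":[-0.6,0.2,11],"angular":[0,0,1.2],"gripper":0.15},{"translation":[-0.6,0.2,12.6],"angular":[0,0,1.2],"gripper":0.15},{"translation":[-0.6,0.2,12.6],"angular":[0,0,1.2],"gripper":0.15},{"translation":[-0.6,0.2,12.6],"angular":[0,0,1.2],"gripper":0.9},{"translation":[-0.6,0.2,12.6],"angular":[0,0,1.2],"gripper":0.9},{"translation":[-0.6,0.2,12.6],"angular":[0,0,1.2],"gripper":0.9}]' 40; python3 -m creep '[{"translation":[0,0,0],"angular":[0,0,0],"gripper":0.9},{"translation":[0,0,-2],"angular":[0,0,0],"gripper":0.9},{"translation":[0,0,-5],"angular":[0,0,0],"gripper":0.9},{"translation":[0,0,-10],"angular":[0,0,0],"gripper":0.9},{"translation":[0,0,-10],"angular":[0,0,0],"gripper":0.9}]' 40; python3 -c "
from h import *
i,K,R,t=cam('wrist'); save(i,'w14')"
```

```text
time: 15.5
eef_pos: [0.3717, 0.3367, 0.0352]
orientation: [[0.126, 0.992, 0.003], [0.992, -0.126, 0.008], [0.008, 0.002, -1.0]]
contact_force: [-0.7, -0.8, 5.7]
opening: 0.0448
time: 16.12
eef_pos: [0.3734, 0.3381, 0.1388]
orientation: [[0.126, 0.992, 0.009], [0.992, -0.127, 0.013], [0.014, 0.007, -1.0]]
contact_force: [-0.2, -0.5, -1.8]
opening: 0.045
```

View pics/w14.png

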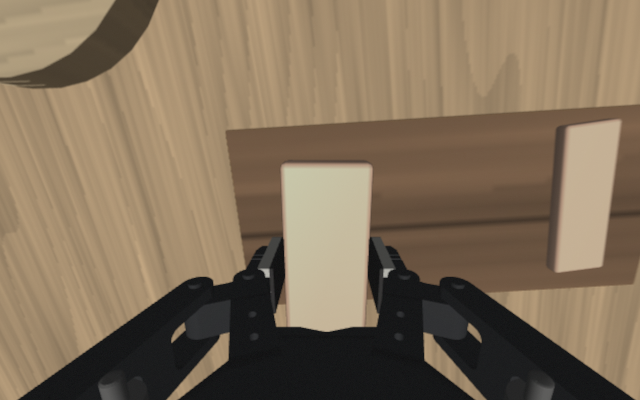

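```bash
python3 -m creep '[{"translation":[-6,1.6,-1],"angular":[0,0,-4],"gripper":0.9},{"translation":[-12,3.2,-1],"angular":[0,0,-8],"gripper":0.9},{"translation":[-18,4.8,-1],"angular":[0,0,-12],"gripper":0.9},{"translation":[-24,6.4,-1],"angular":[0,0,-12],"gripper":0.9},{"translation":[-30,8,-1],"angular":[0,0,-12],"gripper":0.9},{"translation":[-36,9.6,-1],"angular":[0,0,-12],"gripper":0.9},{"translation":[-41.2,11.1,-1],"angular":[0,0,-12],"gripper":0.9},{"translation":[-41.2,11.1,-1],"angular":[0,0,-12],"gripper":0.9}]' 40; python3 -m creep '[{"translation":[0,0,0],"angular":[0,0,0],"gripper":0.9},{"translation":[0,0,0],"angular":[0,0,0],"gripper":0.9}]'; python3 st.py; python3 -c "
from h import *
i,K,R,t=cam('wrist'); save(i,'w15')"
```

```text
time: 17.18
eef_pos: [0.4287, -0.0906, 0.1412]
orientation: [[-0.074, 0.997, 0.003], [0.997, 0.074, 0.008], [0.008, 0.003, -1.0]]
contact_force: [-0.3, 1.2, -1.8]
opening: 0.0448
time: 17.42
eef_pos: [0.4278, -0.0893, 0.1403]
orientation: [[-0.076, 0.997, 0.0], [0.997, 0.076, 0.009], [0.009, 0.001, -1.0]]
contact_force: [-0.3, 0.8, -1.3]
opening: 0.0447
17.425 [ 0.4278 -0.0893  0.1403] open 0.0447 F [-0.3  0.8 -1.3]
[[-0.076, 0.997, 0.0], [0.997, 0.076, 0.009], [0.009, 0.001, -1.0]]
[ 0.15  0.14 -0.04  2.14 -0.    0.86  0.19]
```

View pics/w15.png

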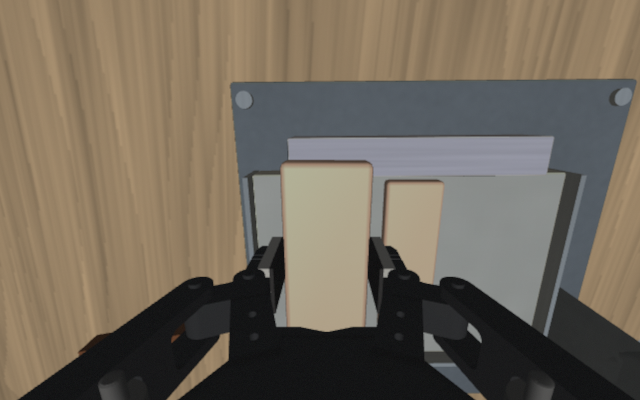

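Second tile is held straight, and the placed tile to its right is at columns 385–442. Lowering.

```bash
python3 -m creep '[{"translation":[-1.5,0.1,0],"angular":[0,0,-0.4],"gripper":0.9},{"translation":[-2.7,0.1,2],"angular":[0,0,-0.4],"gripper":0.9},{"translation":[-2.7,0.1,4],"angular":[0,0,-0.4],"gripper":0.9},{"translation":[-2.7,0.1,6],"angular":[0,0,-0.4],"gripper":0.9},{"translation":[-2.7,0.1,7.3],"angular":[0,0,-0.4],"gripper":0.9},{"translation":[-2.7,0.1,7.6],"angular":[0,0,-0.4],"gripper":0.9},{"translation":[-2.7,0.1,7.6],"angular":[0,0,-0.4],"gripper":0.9}]' 40; python3 -c "
from h import *
i,K,R,t=cam('wrist'); save(i,'w16')"; python3 st.py
```

```text
time: 18.35
eef_pos: [0.4316, -0.1152, 0.0646]
orientation: [[-0.084, 0.996, 0.002], [0.996, 0.084, 0.009], [0.009, 0.002, -1.0]]
contact_force: [0.5, -0.2, -1.5]
opening: 0.0446
18.4 [ 0.4318 -0.1153  0.0649] open 0.0447 F [-0.4 -0.3 -1.7]
[[-0.084, 0.996, 0.002], [0.996, 0.084, 0.009], [0.009, 0.003, -1.0]]
[ 0.19  0.28 -0.02  2.18 -0.01  0.68  0.26]
```

View pics/w16.png

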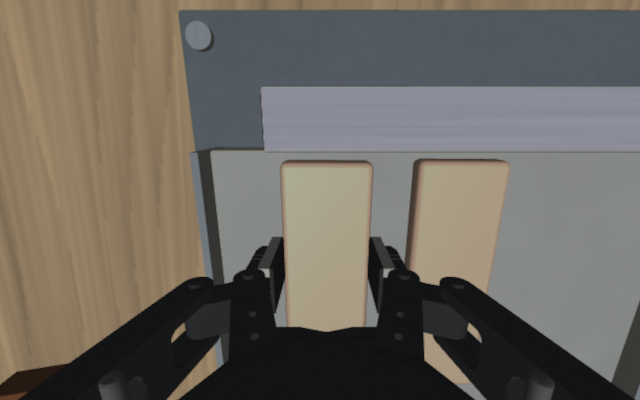

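Well placed. Lowering 3 mm and releasing with a narrower opening.

```bash
python3 -m creep '[{"translation":[0,0,0.3],"angular":[0,0,0],"gripper":0.9},{"translation":[0,0,0.3],"angular":[0,0,0],"gripper":0.9},{"translation":[0,0,0.3],"angular":[0,0,0],"gripper":0.34},{"translation":[0,0,0.3],"angular":[0,0,0],"gripper":0.34},{"translation":[0,0,0.3],"angular":[0,0,0],"gripper":0.34},{"translation":[0,0,-2],"angular":[0,0,0],"gripper":0.34},{"translation":[2,0,-6],"angular":[0,0,0],"gripper":0.34},{"translation":[4,0,-9],"angular":[0,0,0],"gripper":0.15}]' 40; python3 -c "
from h import *
i,K,R,t=cam('wrist'); save(i,'w17')"; python3 st.py
```

```text
time: 19.4
eef_pos: [0.4285, -0.076, 0.1566]
orientation: [[-0.083, 0.997, 0.003], [0.997, 0.083, 0.009], [0.008, 0.004, -1.0]]
contact_force: [0.0, -0.4, 0.1]
opening: 0.0721
19.45 [ 0.4308 -0.0733  0.16  ] open 0.0725 F [0.1 1.4 2.4]
[[-0.086, 0.996, 0.009], [0.996, 0.086, 0.01], [0.009, 0.01, -1.0]]
[ 0.12  0.11 -0.05  2.12 -0.01  0.9   0.17]
```

View pics/w17.png

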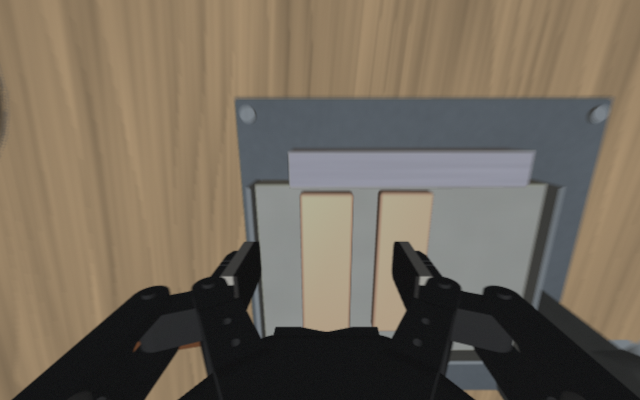

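```bash
python3 -m creep '[{"translation":[5.2,2.8,0],"angular":[0,0,4],"gripper":0.15},{"translation":[10.4,5.7,0],"angular":[0,0,4],"gripper":0.15},{"translation":[15.6,8.5,0],"angular":[0,0,4],"gripper":0.15},{"translation":[20.8,11.3,0],"angular":[0,0,4],"gripper":0.15},{"translation":[26,14.2,0],"angular":[0,0,4],"gripper":0.15},{"translation":[31.2,17,0],"angular":[0,0,4],"gripper":0.15},{"translation":[36,19.6,0],"angular":[0,0,4],"gripper":0.15},{"translation":[38.5,21,0],"angular":[0,0,4],"gripper":0.15}]' 40; python3 -m creep '[{"translation":[0,0,0],"angular":[0,0,0],"gripper":0.15},{"translation":[0,0,0],"angular":[0,0,0],"gripper":0.15}]'; python3 mt.py .032 w18;python3 st.py
```

```text
time: 20.45
eef_pos: [0.6067, 0.3322, 0.1648]
orientation: [[-0.02, 1.0, 0.009], [1.0, 0.02, 0.011], [0.011, 0.009, -1.0]]
contact_force: [-0.1, -0.0, -0.4]
opening: 0.0727
time: 20.7
eef_pos: [0.6062, 0.3309, 0.1641]
orientation: [[-0.019, 1.0, 0.007], [1.0, 0.019, 0.01], [0.01, 0.008, -1.0]]
contact_force: [-0.4, -0.7, 0.6]
opening: 0.0727
(430, 202, 82, 76) ctr [759.  287.4] size [81.8 82.6] yaw 144.0
(303, 147, 47, 131) ctr [608.  312.7] size [ 43.8 136.2] yaw 90.8
20.75 [0.6064 0.3303 0.1644] open 0.0724 F [ 0.6 -0.5 -0.3]
[[-0.018, 1.0, 0.008], [1.0, 0.018, 0.01], [0.009, 0.008, -1.0]]
[-0.4   0.53 -0.22  1.52  0.12  1.09 -0.63]
```

View pics/w18.png

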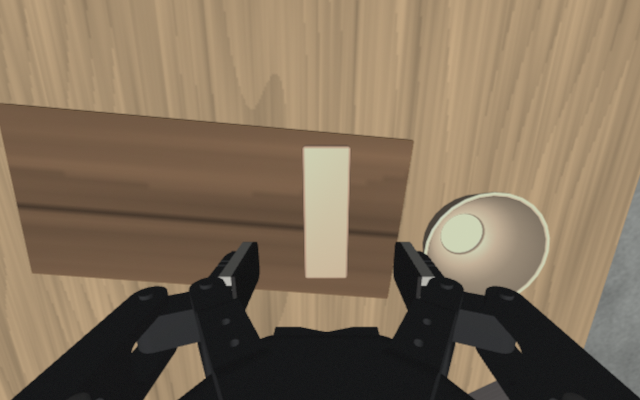

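The third tile is at columns 303–350. The bowl rim starts at about column 427, roughly 30 mm clear of the fingers. Grasping.

```bash
python3 -m creep '[{"translation":[-0.3,0,4],"angular":[0,0,0],"gripper":0.15},{"translation":[-0.3,0,8],"angular":[0,0,0],"gripper":0.15},{"translation":[-0.3,0,11.4],"angular":[0,0,0],"gripper":0.15},{"translation":[-0.3,0,13.1],"angular":[0,0,0],"gripper":0.15},{"translation":[-0.3,0,13.1],"angular":[0,0,0],"gripper":0.15},{"translation":[-0.3,0,13.1],"angular":[0,0,0],"gripper":0.9},{"translation":[-0.3,0,13.1],"angular":[0,0,0],"gripper":0.9},{"translation":[-0.3,0,13.1],"angular":[0,0,0],"gripper":0.9}]' 40; python3 -m creep '[{"translation":[0,0,0],"angular":[0,0,0],"gripper":0.9},{"translation":[0,0,-2],"angular":[0,0,0],"gripper":0.9},{"translation":[0,0,-5],"angular":[0,0,0],"gripper":0.9},{"translation":[0,0,-10],"angular":[0,0,0],"gripper":0.9},{"translation":[0,0,-10],"angular":[0,0,0],"gripper":0.9}]' 40; python3 st.py; python3 -c "
from h import *
i,K,R,t=cam('wrist'); save(i,'w19')"
```

```text
time: 21.75
eef_pos: [0.6088, 0.3292, 0.0356]
orientation: [[-0.018, 1.0, 0.011], [1.0, 0.018, 0.011], [0.011, 0.011, -1.0]]
contact_force: [-0.1, -0.6, 6.5]
opening: 0.0449
time: 22.38
eef_pos: [0.6108, 0.3301, 0.1421]
orientation: [[-0.018, 1.0, 0.02], [1.0, 0.018, 0.017], [0.017, 0.021, -1.0]]
contact_force: [0.3, -0.4, -2.6]
opening: 0.0448
22.375 [0.6108 0.3301 0.1421] open 0.0448 F [ 0.3 -0.4 -2.6]
[[-0.018, 1.0, 0.02], [1.0, 0.018, 0.017], [0.017, 0.021, -1.0]]
[-0.4   0.55 -0.22  1.54  0.13  1.04 -0.64]
```

View pics/w19.png

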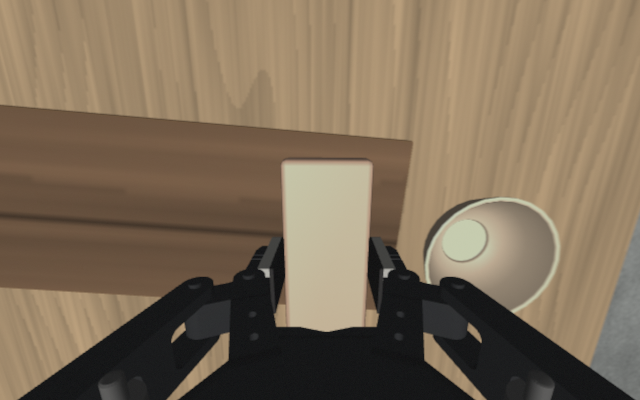

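```bash
cat > go.py <<'E'
# usage: go.py x y z yaw_of_tool_x_deg : prints translation/angular for a single-call move
from h import *
import sys
from scipy.spatial.transform import Rotation as Ro
x,y,z,a=map(float,sys.argv[1:5]); a=np.radians(a)
o=get_obs(); R=np.array(o["orientation"]).reshape(3,3)
T=np.array([[np.cos(a),np.sin(a),0],[np.sin(a),-np.cos(a),0],[0,0,-1.]])
print("t",(R.T@(np.array([x,y,z])-o["eef_pos"])*100).round(2),"ang",np.degrees(Ro.from_matrix(R.T@T).as_rotvec()).round(2))
E
python3 go.py .570 -.075 .145 94.75
```

```text
t [-40.31  -4.63  -1.23] ang [ 0.94 -0.76 -3.72]
```

```bash
python3 -m creep '[{"translation":[-6,-0.7,-1.2],"angular":[0.9,-0.8,-3.7],"gripper":0.9},{"translation":[-12,-1.4,-1.2],"angular":[0.9,-0.8,-3.7],"gripper":0.9},{"translation":[-18,-2.1,-1.2],"angular":[0.9,-0.8,-3.7],"gripper":0.9},{"translation":[-24,-2.8,-1.2],"angular":[0.9,-0.8,-3.7],"gripper":0.9},{"translation":[-30,-3.5,-1.2],"angular":[0.9,-0.8,-3.7],"gripper":0.9},{"translation":[-36,-4.2,-1.2],"angular":[0.9,-0.8,-3.7],"gripper":0.9},{"translation":[-40.3,-4.6,-1.2],"angular":[0.9,-0.8,-3.7],"gripper":0.9},{"translation":[-40.3,-4.6,-1.2],"angular":[0.9,-0.8,-3.7],"gripper":0.9}]' 40; python3 -m creep '[{"translation":[0,0,0],"angular":[0,0,0],"gripper":0.9},{"translation":[0,0,0],"angular":[0,0,0],"gripper":0.9}]'; python3 go.py .570 -.105 .065 94.75; python3 -c "
from h import *
i,K,R,t=cam('wrist'); save(i,'w20')"
```

```text
time: 23.42
eef_pos: [0.5682, -0.0807, 0.1434]
orientation: [[-0.074, 0.997, -0.003], [0.997, 0.074, -0.003], [-0.003, -0.003, -1.0]]
contact_force: [-0.6, -0.2, -1.5]
opening: 0.0446
time: 23.68
eef_pos: [0.5677, -0.0795, 0.1427]
orientation: [[-0.076, 0.997, -0.004], [0.997, 0.076, -0.003], [-0.002, -0.005, -1.0]]
contact_force: [-0.3, 1.1, -1.2]
opening: 0.0447
t [-2.55  0.07  7.78] ang [-0.27  0.14 -0.39]
```

View pics/w20.png

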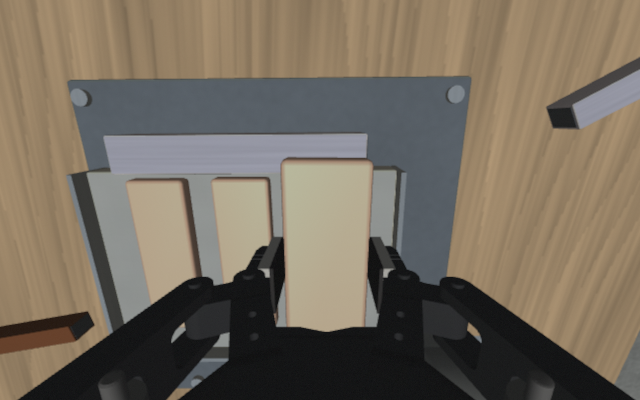

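Tiles 1 and 2 are in place at columns 127–190 and 212–270, and the third is aligned. Lowering it.

```bash
python3 -m creep '[{"translation":[-1.5,0.1,0],"angular":[0,0,-0.4],"gripper":0.9},{"translation":[-2.6,0.1,2],"angular":[0,0,-0.4],"gripper":0.9},{"translation":[-2.6,0.1,4],"angular":[0,0,-0.4],"gripper":0.9},{"translation":[-2.6,0.1,6],"angular":[0,0,-0.4],"gripper":0.9},{"translation":[-2.6,0.1,7.4],"angular":[0,0,-0.4],"gripper":0.9},{"translation":[-2.6,0.1,7.8],"angular":[0,0,-0.4],"gripper":0.9},{"translation":[-2.6,0.1,7.8],"angular":[0,0,-0.4],"gripper":0.9}]' 40; python3 -c "
from h import *
i,K,R,t=cam('wrist'); save(i,'w21')"; python3 st.py
```

```text
time: 24.6
eef_pos: [0.5709, -0.1053, 0.0652]
orientation: [[-0.083, 0.997, -0.004], [0.997, 0.083, -0.003], [-0.002, -0.004, -1.0]]
contact_force: [-0.8, 0.4, -1.3]
opening: 0.0446
24.65 [ 0.5712 -0.1053  0.0655] open 0.0447 F [-0.3  0.1 -2. ]
[[-0.083, 0.997, -0.003], [0.997, 0.083, -0.003], [-0.003, -0.003, -1.0]]
[ 0.2   0.47 -0.12  1.87  0.08  0.81  0.12]
```

View pics/w21.png

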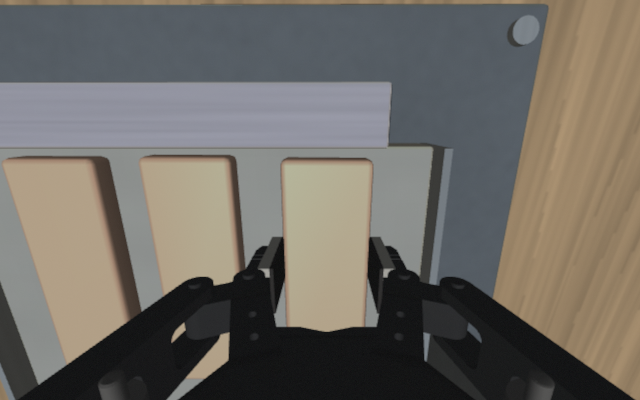

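```bash
python3 -m creep '[{"translation":[0,0,0.35],"angular":[0,0,0],"gripper":0.9},{"translation":[0,0,0.35],"angular":[0,0,0],"gripper":0.9},{"translation":[0,0,0.35],"angular":[0,0,0],"gripper":0.34},{"translation":[0,0,0.3],"angular":[0,0,0],"gripper":0.34},{"translation":[0,0,0.3],"angular":[0,0,0],"gripper":0.34},{"translation":[0,0,-2],"angular":[0,0,0],"gripper":0.34},{"translation":[2,-2,-6],"angular":[0,0,0],"gripper":0.34},{"translation":[5,-5,-10],"angular":[0,0,0],"gripper":0.34}]' 40; python3 -m creep '[{"translation":[0,-3,-8],"angular":[0,0,0],"gripper":0.34},{"translation":[1,-3,-10],"angular":[0,0,0],"gripper":0.34},{"translation":[1,-3,-10],"angular":[0,0,0],"gripper":0.34},{"translation":[1,-3,-10],"angular":[0,0,0],"gripper":0.34}]'; python3 -c "
from h import *
i,K,R,t=cam('wrist'); save(i,'w22')
i,K,R,t=cam('scene'); save(i[60:310,180:500].repeat(2,0).repeat(2,1),'c22')"; python3 st.py
```

```text
time: 25.65
eef_pos: [0.5174, -0.0595, 0.1665]
orientation: [[-0.082, 0.997, -0.002], [0.997, 0.082, -0.003], [-0.003, -0.003, -1.0]]
contact_force: [-0.2, 1.3, 0.8]
opening: 0.0565
time: 26.15
eef_pos: [0.4866, -0.0518, 0.266]
orientation: [[-0.082, 0.997, -0.003], [0.997, 0.082, -0.003], [-0.003, -0.003, -1.0]]
contact_force: [0.0, 0.0, -0.1]
opening: 0.0566
26.25 [ 0.4862 -0.052   0.265 ] open 0.0564 F [ 0.4 -0.8  0.3]
[[-0.081, 0.997, -0.005], [0.997, 0.081, -0.003], [-0.002, -0.006, -1.0]]
[ 0.17  0.1  -0.16  1.88  0.02  1.17  0.08]
```

View pics/w22.png

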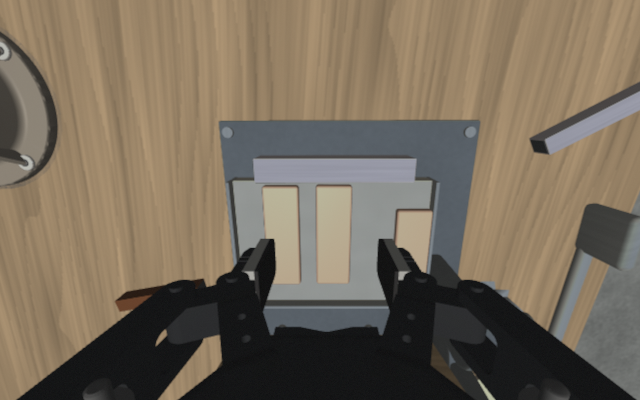

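View pics/c22.png

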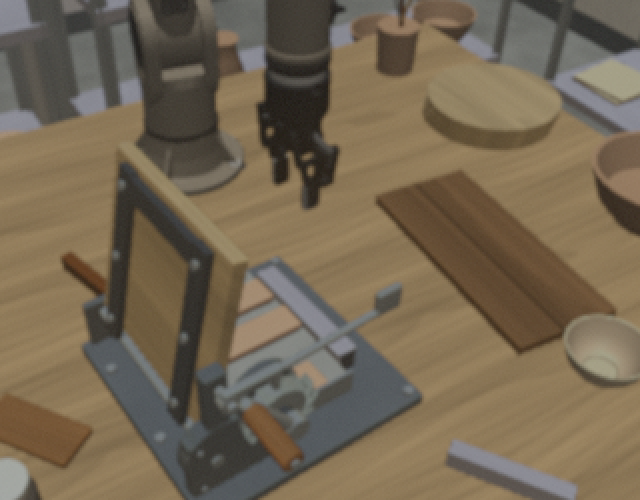

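Tiles 1 and 2 are fine, but the third one has been knocked aside. It is now at columns 397–432 with its end at row 210, close to the right lip. Looking closer.

```bash
python3 go.py .565 -.075 .20 94.75; python3 -m creep '[{"translation":[-1.2,4,1],"angular":[0,0,0],"gripper":0.34},{"translation":[-2.9,7.6,3],"angular":[0,0,0],"gripper":0.34},{"translation":[-2.9,7.6,6.5],"angular":[0,0,0],"gripper":0.34},{"translation":[-2.9,7.6,6.5],"angular":[0,0,0],"gripper":0.34},{"translation":[-2.9,7.6,6.5],"angular":[0,0,0],"gripper":0.34}]'; python3 mt.py .059 w23; python3 st.py
```

```text
t [-2.92  7.7   6.46] ang [-0.32  0.13 -0.08]
time: 26.88
eef_pos: [0.564, -0.0748, 0.1998]
orientation: [[-0.082, 0.997, -0.006], [0.997, 0.082, -0.003], [-0.002, -0.006, -1.0]]
contact_force: [-0.0, 0.2, 0.8]
opening: 0.0563
(343, 205, 43, 113) ctr [ 609.8 -149.8] size [ 43.1 135.4] yaw 94.6
(171, 174, 53, 113) ctr [ 434.9 -127.6] size [ 43.5 126.8] yaw 94.7
(239, 173, 48, 121) ctr [ 502.6 -126. ] size [ 43.3 136.7] yaw 94.4
26.925 [ 0.5645 -0.0748  0.2006] open 0.0566 F [ 0.2 -0.4  0.2]
[[-0.082, 0.997, -0.004], [0.997, 0.082, -0.003], [-0.002, -0.004, -1.0]]
[ 0.17  0.3  -0.14  1.78  0.05  1.07  0.09]
```

View pics/w23.png

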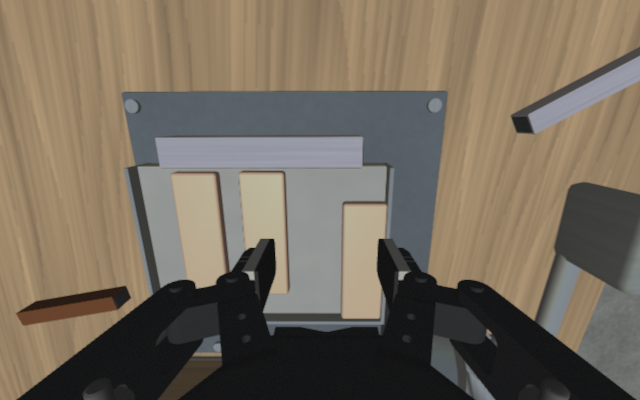

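```bash
python3 - <<'E'
import cv2
i=cv2.imread("pics/w23.png"); cv2.imwrite("pics/w23z.png",cv2.resize(i[150:350,280:440],None,fx=3.7,fy=3,interpolation=cv2.INTER_CUBIC))
from h import *
i,K,R,t=cam("side"); save(cv2.resize(i[180:320,230:430],None,fx=4,fy=4,interpolation=cv2.INTER_CUBIC),"s23")
E
```

```text
(no output)
```

View pics/w23z.png

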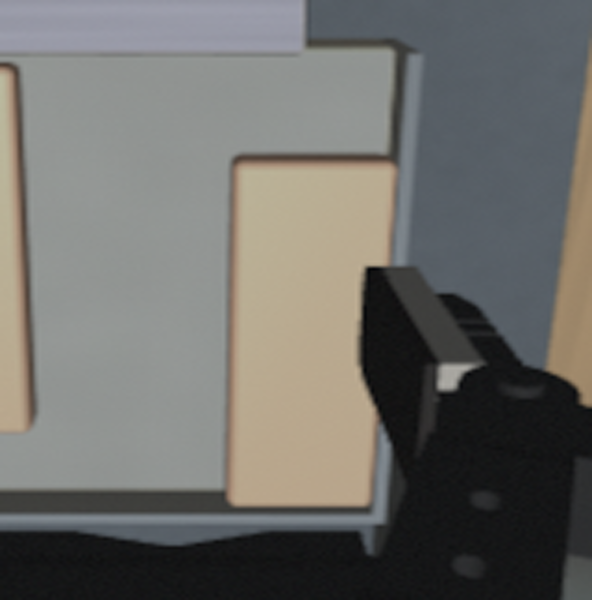

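The tile lies flat, but hard up against the winch-side lip and near the back lip, so the fingers can't straddle it. I'll press lightly on its top with both fingertips spread along its length, drag it clear of the lip, then regrip.

```bash
python3 go.py .5937 -.1134 .11 184.75; python3 -m creep '[{"translation":[0.5,0,0],"angular":[0,0,-10],"gripper":0.34},{"translation":[1,0,0],"angular":[0,0,-20],"gripper":0.34},{"translation":[1,0,0],"angular":[0,0,-30],"gripper":0.34},{"translation":[1,0,0],"angular":[0,0,-40],"gripper":0.34},{"translation":[1,0,0],"angular":[0,0,-50],"gripper":0.34},{"translation":[1,0,0],"angular":[0,0,-60],"gripper":0.34},{"translation":[1,0,0],"angular":[0,0,-70],"gripper":0.34},{"translation":[1,0,0],"angular":[0,0,-80],"gripper":0.34}]';python3 st.py; python3 go.py .5937 -.1134 .11 184.75
```

```text
t [-4.06  2.62  9.11] ang [-2.700e-01 -3.000e-02 -9.007e+01]
time: 27.98
eef_pos: [0.5644, -0.0648, 0.2027]
orientation: [[-0.996, 0.087, -0.0], [0.087, 0.996, -0.004], [-0.0, -0.004, -1.0]]
contact_force: [0.0, 0.4, 0.7]
opening: 0.0563
27.975 [ 0.5644 -0.0648  0.2027] open 0.0563 F [0.  0.4 0.7]
[[-0.996, 0.087, -0.0], [0.087, 0.996, -0.004], [-0.0, -0.004, -1.0]]
[ 0.34  0.31 -0.37  1.78  0.13  1.08  1.41]
t [-3.34 -4.55  9.29] ang [-0.21 -0.02 -9.74]
```

```bash
python3 -m creep '[{"translation":[-1.5,-2,0],"angular":[0,0,-9.7],"gripper":0.34},{"translation":[-3.3,-4.5,1],"angular":[0,0,-9.7],"gripper":0.34},{"translation":[-3.3,-4.5,4],"angular":[0,0,-9.7],"gripper":0.34},{"translation":[-3.3,-4.5,8],"angular":[0,0,-9.7],"gripper":0.34},{"translation":[-3.3,-4.5,10.3],"angular":[0,0,-9.7],"gripper":0.34},{"translation":[-3.3,-4.5,10.3],"angular":[0,0,-9.7],"gripper":0.34},{"translation":[-3.3,-4.5,10.3],"angular":[0,0,-9.7],"gripper":0.34}]';python3 st.py; python3 -c "
from h import *
i,K,R,t=cam('wrist'); save(i,'w24')
i,K,R,t=cam('scene'); save(i[60:310,180:500].repeat(2,0).repeat(2,1),'c24')"
```

```text
time: 28.85
eef_pos: [0.5946, -0.113, 0.1018]
orientation: [[-0.997, -0.082, 0.003], [-0.082, 0.997, -0.004], [-0.003, -0.004, -1.0]]
contact_force: [0.2, -0.9, 0.1]
opening: 0.0561
28.85 [ 0.5946 -0.113   0.1018] open 0.0561 F [ 0.2 -0.9  0.1]
[[-0.997, -0.082, 0.003], [-0.082, 0.997, -0.004], [-0.003, -0.004, -1.0]]
[ 0.39  0.48 -0.36  1.78  0.21  0.91  1.59]
```

View pics/w24.png

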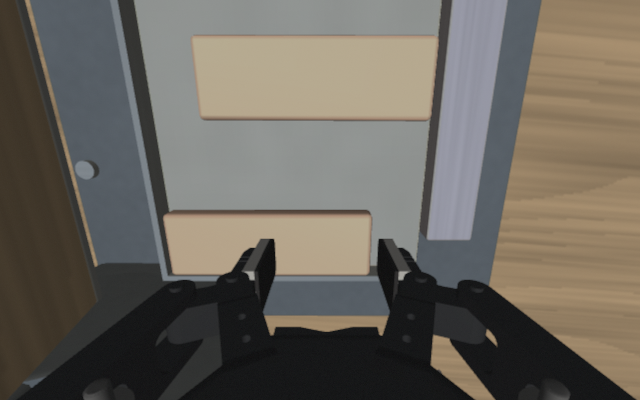

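View pics/c24.png

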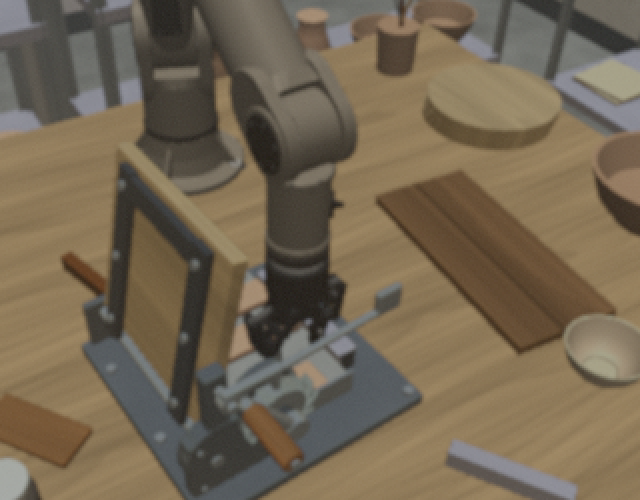

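The tile is at rows 210–275 and overhangs nothing. The jaws must close a little so both tips land on it, then I'll go down until I feel a light touch.

```bash
python3 -m creep '[{"translation":[0,-0.5,1],"angular":[0,0,0],"gripper":0.55},{"translation":[0,-0.5,2],"angular":[0,0,0],"gripper":0.55},{"translation":[0,-0.5,2.5],"angular":[0,0,0],"gripper":0.55},{"translation":[0,-0.5,2.7],"angular":[0,0,0],"gripper":0.55}]'; python3 -m creep '[{"translation":[0,0,0.1],"angular":[0,0,0],"gripper":0.55},{"translation":[0,0,0.2],"angular":[0,0,0],"gripper":0.55},{"translation":[0,0,0.3],"angular":[0,0,0],"gripper":0.55}]'
```

```text
time: 29.45
eef_pos: [0.5948, -0.118, 0.0741]
orientation: [[-0.997, -0.082, 0.002], [-0.082, 0.997, -0.004], [-0.002, -0.004, -1.0]]
contact_force: [-0.7, 0.1, -0.1]
opening: 0.0382
time: 29.82
eef_pos: [0.595, -0.1179, 0.0719]
orientation: [[-0.997, -0.082, 0.002], [-0.082, 0.997, -0.004], [-0.002, -0.004, -1.0]]
contact_force: [-1.9, 0.2, 7.4]
opening: 0.0383
```

Contact at 7 N. Dragging along press −y.

```bash
python3 -m creep '[{"translation":[0.3,0,0.1],"angular":[0,0,0],"gripper":0.55},{"translation":[0.7,0,0.1],"angular":[0,0,0],"gripper":0.55},{"translation":[1.1,0,0.1],"angular":[0,0,0],"gripper":0.55},{"translation":[1.5,0,0.1],"angular":[0,0,0],"gripper":0.55},{"translation":[1.9,0,0.1],"angular":[0,0,0],"gripper":0.55}]'; python3 -c "
from h import *
i,K,R,t=cam('wrist'); save(i,'w25')"
```

```text
time: 30.45
eef_pos: [0.5777, -0.1193, 0.0721]
orientation: [[-0.997, -0.082, 0.006], [-0.082, 0.997, -0.004], [-0.006, -0.005, -1.0]]
contact_force: [2.7, 1.3, 7.4]
opening: 0.0384
```

View pics/w25.png

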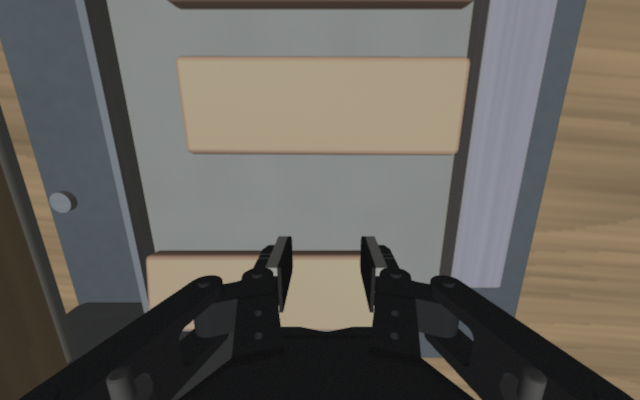

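```bash
python3 - <<'E'
from h import *
i,K,R,t=cam("wrist")
ey=np.array([.9966,.0828]);ex=np.array([.0828,-.9966]);E=np.array([.496,-.0515])
for uv in [(160,252),(350,254),(188,152),(457,152)]:
    p=ray(K,R,t,uv,.059)[:2]-E; print(uv,"x",round(p@ex*1000-90,1),"y",round(p@ey*1000,1))
E
```

```text
(160, 252) x 77.7 y 76.4
(350, 254) x -29.8 y 77.6
(188, 152) x 53.9 y 20.4
(457, 152) x -82.7 y 20.6
```

```bash
python3 - <<'E'
from h import *
c=camera("wrist"); T=np.array(c["T_tool_cam"])
f=200/np.tan(np.radians(c["fov_y"])/2); K=np.array([[f,0,c["cx"]],[0,f,c["cy"]],[0,0,1]])
W=np.eye(4);W[:3,:3]=[[-0.997,-0.082,0.003],[-0.082,0.997,-0.004],[-0.003,-0.004,-1.0]];W[:3,3]=[0.5946,-0.113,0.1018]
M=np.linalg.inv(W@T);R=M[:3,:3];t=M[:3,3]
ey=np.array([.9966,.0828]);ex=np.array([.0828,-.9966]);E=np.array([.496,-.0515])
for uv in [(170,212),(350,212),(210,119),(425,119),(168,275),(366,275),(372,240),(165,240)]:
    p=ray(K,R,t,uv,.059)[:2]-E; print(uv,"x",round(p@ex*1000-90,1),"y",round(p@ey*1000,1))
E
```

```text
(170, 212) x 80.9 y 80.1
(350, 212) x -36.9 y 80.2
(210, 119) x 47.7 y 21.8
(425, 119) x -80.1 y 22.1
(168, 275) x 89.8 y 126.7
(366, 275) x -49.1 y 126.6
(372, 240) x -52.1 y 100.0
(165, 240) x 87.5 y 100.0
```

The tips slipped and the tile has barely moved. Its side is still about 2 mm from the lip. I'll try a different way: press its free bar-side end face lightly toward the back lip with the closed fingers and swing that end along −y. The tile should pivot on the back lip and come away from the side lip.

```bash
python3 go.py .5923 -.0625 .10 184.75; python3 -m creep '[{"translation":[0,0,-1.5],"angular":[0,0,0],"gripper":0.55},{"translation":[-0.5,2,-2.8],"angular":[0,0,0],"gripper":1},{"translation":[-1.9,5.4,-2.8],"angular":[0,0,0],"gripper":1},{"translation":[-1.9,5.4,-2.8],"angular":[0,0,0],"gripper":1},{"translation":[-1.9,5.4,-2.8],"angular":[0,0,0],"gripper":1},{"translation":[-1.9,5.4,-2.8],"angular":[0,0,0],"gripper":1}]'; python3 go.py .5923 -.0625 .064 184.75;  python3 -c "
from h import *
i,K,R,t=cam('wrist'); save(i,'w26')"
```

```text
t [-1.99  5.53 -2.81] ang [-0.27  0.29 -0.03]
time: 31.35
eef_pos: [0.5909, -0.0649, 0.0997]
orientation: [[-0.997, -0.081, 0.004], [-0.081, 0.997, -0.005], [-0.004, -0.005, -1.0]]
contact_force: [1.0, -0.1, 0.3]
opening: 0.0001
t [-0.15  0.24  3.57] ang [-0.31  0.22 -0.11]
```

View pics/w26.png

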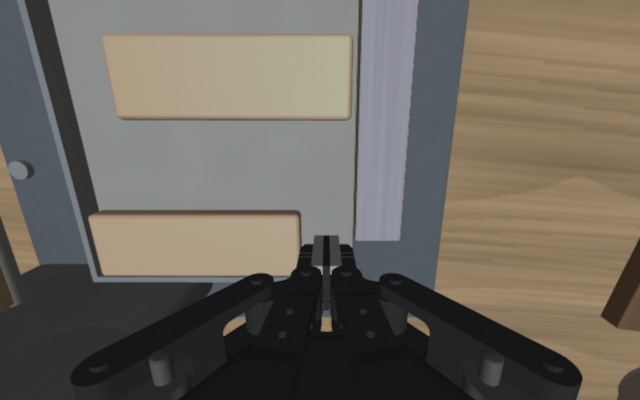

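The closed tips (around column 326) fit between the tile end (column 300) and the bar (column 357). Lowering.

```bash
python3 -m creep '[{"translation":[-0.1,0.2,1],"angular":[0,0,0],"gripper":1},{"translation":[-0.1,0.2,2.5],"angular":[0,0,0],"gripper":1},{"translation":[-0.1,0.2,3.4],"angular":[0,0,0],"gripper":1},{"translation":[-0.1,0.2,3.5],"angular":[0,0,0],"gripper":1}]';python3 -m creep '[{"translation":[0,-0.2,0],"angular":[0,0,0],"gripper":1},{"translation":[0,-0.5,0],"angular":[0,0,0],"gripper":1},{"translation":[0,-0.8,0],"angular":[0,0,0],"gripper":1},{"translation":[0,-0.8,0],"angular":[0,0,0],"gripper":1}]'
```

```text
time: 31.9
eef_pos: [0.5911, -0.063, 0.0634]
orientation: [[-0.997, -0.081, 0.002], [-0.081, 0.997, -0.005], [-0.002, -0.005, -1.0]]
contact_force: [-0.7, 0.6, -0.3]
opening: -0.0003
time: 32.4
eef_pos: [0.5919, -0.0713, 0.0636]
orientation: [[-0.997, -0.08, 0.003], [-0.08, 0.997, -0.005], [-0.002, -0.005, -1.0]]
contact_force: [-0.2, 0.6, 0.2]
opening: 0.0
```

```bash
python3 -m creep '[{"translation":[0,-0.2,0],"angular":[0,0,0],"gripper":1},{"translation":[0,-0.4,0],"angular":[0,0,0],"gripper":1},{"translation":[0,-0.4,0],"angular":[0,0,0],"gripper":1}]';  python3 -c "
from h import *
i,K,R,t=cam('wrist'); save(i,'w27')"
```

```text
time: 32.78
eef_pos: [0.5921, -0.0734, 0.0636]
orientation: [[-0.997, -0.081, 0.002], [-0.081, 0.997, -0.003], [-0.002, -0.003, -1.0]]
contact_force: [-1.7, 4.9, 0.0]
opening: 0.0002
```

View pics/w27.png

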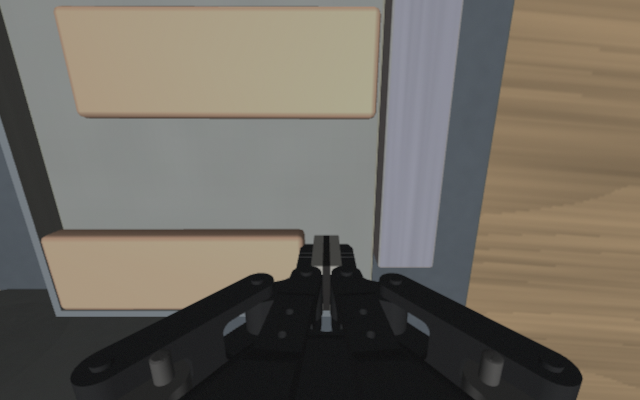

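5 N contact. Swinging the end along press −y.

```bash
python3 -m creep '[{"translation":[0.3,-0.3,0],"angular":[0,0,0],"gripper":1},{"translation":[0.7,-0.3,0],"angular":[0,0,0],"gripper":1},{"translation":[1.1,-0.25,0],"angular":[0,0,0],"gripper":1},{"translation":[1.5,-0.2,0],"angular":[0,0,0],"gripper":1},{"translation":[1.9,-0.15,0],"angular":[0,0,0],"gripper":1},{"translation":[2.3,-0.1,0],"angular":[0,0,0],"gripper":1}]';  python3 -c "
from h import *
i,K,R,t=cam('wrist'); save(i,'w28')"
```

```text
time: 33.58
eef_pos: [0.5694, -0.075, 0.0637]
orientation: [[-0.997, -0.083, 0.003], [-0.083, 0.997, -0.001], [-0.003, -0.002, -1.0]]
contact_force: [0.1, 4.2, -0.5]
opening: -0.0002
```

View pics/w28.png

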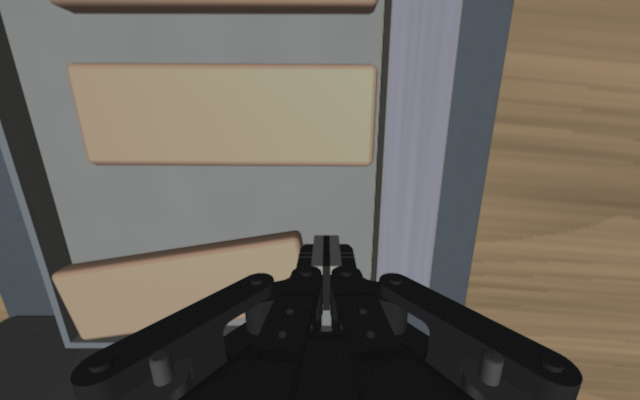

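It works: the tile now pivots, about 9° so far, with its bar end off the lip. A little more.

```bash
python3 -m creep '[{"translation":[0.4,0,0],"angular":[0,0,0],"gripper":1},{"translation":[0.8,0.1,0],"angular":[0,0,0],"gripper":1},{"translation":[1.2,0.15,0],"angular":[0,0,0],"gripper":1},{"translation":[1.6,0.2,0],"angular":[0,0,0],"gripper":1},{"translation":[1.6,0.8,0],"angular":[0,0,0],"gripper":1},{"translation":[1.6,0.8,-4],"angular":[0,0,0],"gripper":1},{"translation":[1.6,0.8,-10],"angular":[0,0,0],"gripper":0.34},{"translation":[1.6,0.8,-12],"angular":[0,0,0],"gripper":0.34}]';  python3 mt.py .059 w29; python3 st.py
```

```text
time: 34.62
eef_pos: [0.5542, -0.068, 0.1876]
orientation: [[-0.997, -0.083, 0.009], [-0.083, 0.997, -0.003], [-0.008, -0.003, -1.0]]
contact_force: [0.5, -0.2, -0.7]
opening: 0.0356
(168, 192, 142, 67) ctr [ 593.2 -151.9] size [ 43.8 137.2] yaw 107.7
(188, 110, 154, 50) ctr [ 502.1 -127. ] size [ 43.3 137.6] yaw 94.7
(175, 22, 168, 58) ctr [ 434.  -133.3] size [ 42.8 137.7] yaw 94.6
34.675 [ 0.5549 -0.0681  0.1889] open 0.0435 F [ 1.1 -0.1  1.3]
[[-0.997, -0.083, 0.011], [-0.083, 0.997, -0.003], [-0.01, -0.004, -1.0]]
[ 0.38  0.3  -0.4   1.82  0.14  1.03  1.57]
```

View pics/w29.png

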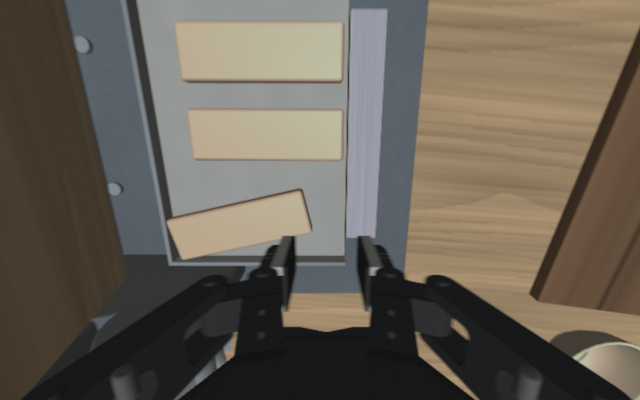

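The tile is now at yaw 107.7°, with its bar end well clear of the lip. I'll regrip it 40 mm from its centre, towards the bar.

```bash
python3 go.py .581 -.1138 .12 107.7; python3 -m creep '[{"translation":[0,0,0],"angular":[0,0,10],"gripper":0.34},{"translation":[0,0,0],"angular":[0,0,20],"gripper":0.34},{"translation":[0,0,0],"angular":[0,0,30],"gripper":0.34},{"translation":[0,0,0],"angular":[0,0,40],"gripper":0.34},{"translation":[0,0,0],"angular":[0,0,50],"gripper":0.34},{"translation":[0,0,0],"angular":[0,0,60],"gripper":0.34},{"translation":[0,0,0],"angular":[0,0,70],"gripper":0.34},{"translation":[0,0,0],"angular":[0,0,77],"gripper":0.34}]'; python3 go.py .581 -.1138 .10 107.7; python3 mt.py .059
```

```text
t [-2.15 -4.74  6.93] ang [ 0.21  0.65 77.04]
time: 35.67
eef_pos: [0.5544, -0.0679, 0.1878]
orientation: [[-0.301, 0.954, 0.009], [0.954, 0.301, -0.003], [-0.006, 0.008, -1.0]]
contact_force: [0.2, 0.3, -0.3]
opening: 0.0563
t [-5.13  1.09  8.82] ang [ 0.44  0.33 -0.19]
(315, 220, 43, 111) ctr [ 592.1 -149.5] size [ 42.6 131.8] yaw 106.8
(231, 166, 60, 98) ctr [ 500.7 -110. ] size [ 43.3 105.6] yaw 93.8
(163, 150, 57, 134) ctr [ 434.3 -131.3] size [ 43.4 136.4] yaw 94.0
```

```bash
python3 -m creep '[{"translation":[-2,0.5,2],"angular":[0.4,0.3,-0.5],"gripper":0.34},{"translation":[-5.1,1.05,5],"angular":[0.4,0.3,-0.5],"gripper":0.34},{"translation":[-5.1,1.05,8.8],"angular":[0.4,0.3,-0.5],"gripper":0.34},{"translation":[-5.1,1.05,8.8],"angular":[0.4,0.3,-0.5],"gripper":0.34},{"translation":[-5.1,1.05,8.8],"angular":[0.4,0.3,-0.5],"gripper":0.34}]'; python3 go.py .581 -.1138 .062 107.3; python3 -c "
from h import *
i,K,R,t=cam('wrist'); save(i,'w30')"
```

```text
time: 36.35
eef_pos: [0.581, -0.1131, 0.101]
orientation: [[-0.309, 0.951, 0.002], [0.951, 0.309, -0.0], [-0.001, 0.002, -1.0]]
contact_force: [-0.3, -0.8, 1.0]
opening: 0.0566
t [-0.06 -0.03  3.9 ] ang [0.09 0.04 0.68]
```

View pics/w30.png

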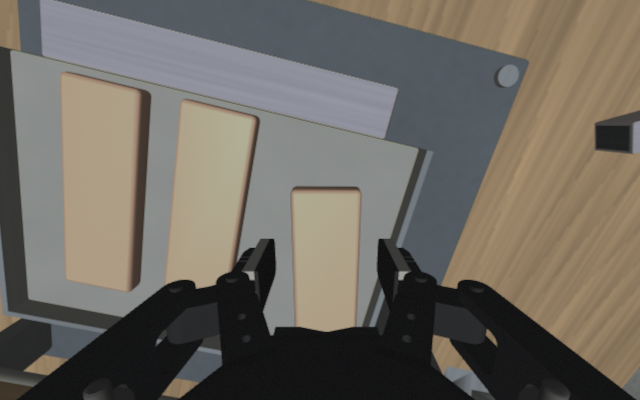

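Aligned: the tile is at columns 293–360 between the jaws. Narrowing slightly and descending in two steps.

```bash
python3 -m creep '[{"translation":[0,0,1],"angular":[0,0,0.4],"gripper":0.38},{"translation":[0,0,2],"angular":[0,0,0.4],"gripper":0.38},{"translation":[0,0,2.6],"angular":[0,0,0.4],"gripper":0.38},{"translation":[0,0,2.6],"angular":[0,0,0.4],"gripper":0.38}]'; python3 -c "
from h import *
i,K,R,t=cam('wrist'); save(i,'w31')"
```

```text
time: 36.9
eef_pos: [0.581, -0.1131, 0.0749]
orientation: [[-0.302, 0.953, 0.002], [0.953, 0.302, -0.0], [-0.001, 0.002, -1.0]]
contact_force: [0.2, -0.6, -0.2]
opening: 0.0529
```

View pics/w31.png

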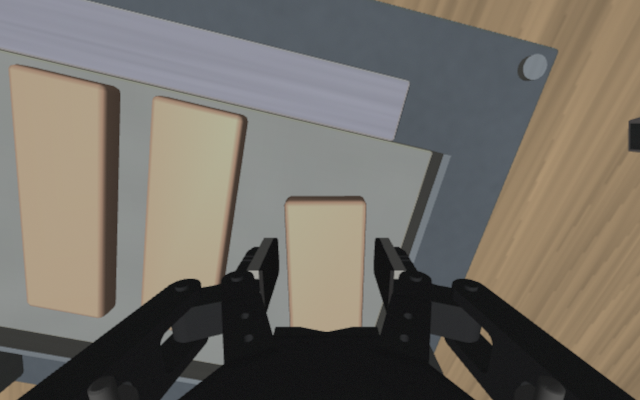

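```bash
python3 -m creep '[{"translation":[0,0,0.6],"angular":[0,0,0],"gripper":0.38},{"translation":[0,0,1.2],"angular":[0,0,0],"gripper":0.38},{"translation":[0,0,1.2],"angular":[0,0,0],"gripper":0.38}]'; python3 -m creep '[{"translation":[0,0,0],"angular":[0,0,0],"gripper":0.9},{"translation":[0,0,0],"angular":[0,0,0],"gripper":0.9},{"translation":[0,0,0],"angular":[0,0,0],"gripper":0.9},{"translation":[0,0,-1],"angular":[0,0,0],"gripper":0.9},{"translation":[0,0,-2],"angular":[0,0,0],"gripper":0.9},{"translation":[0,0,-2],"angular":[0,0,0],"gripper":0.9}]' 60;python3 -c "
from h import *
i,K,R,t=cam('wrist'); save(i,'w32')"; python3 go.py .5686 -.0813 .08 94.75
```

```text
time: 37.33
eef_pos: [0.5809, -0.1131, 0.0626]
orientation: [[-0.302, 0.953, 0.001], [0.953, 0.302, -0.0], [-0.001, 0.001, -1.0]]
contact_force: [0.2, -0.5, 1.0]
opening: 0.0534
time: 38.08
eef_pos: [0.5815, -0.1132, 0.0836]
orientation: [[-0.302, 0.953, 0.003], [0.953, 0.302, -0.0], [-0.001, 0.003, -1.0]]
contact_force: [1.0, 0.3, -1.8]
opening: 0.0441
t [ 3.42 -0.23  0.3 ] ang [ 0.11  0.04 12.82]
```

View pics/w32.png

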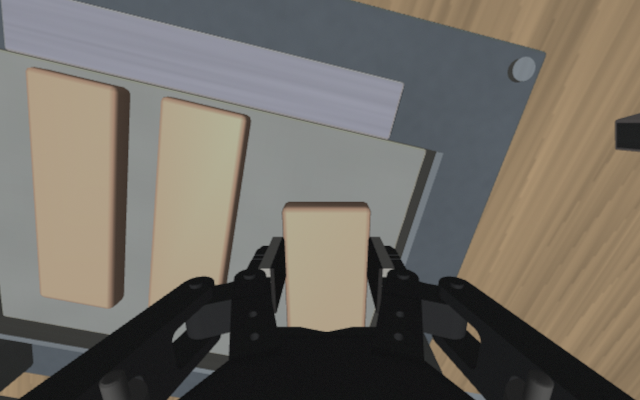

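Held (44 mm). Moving to the slot and squaring it up.

```bash
python3 -m creep '[{"translation":[1,0,-0.5],"angular":[0,0,4],"gripper":0.9},{"translation":[2,-0.1,-0.5],"angular":[0,0,8],"gripper":0.9},{"translation":[3.1,-0.2,-0.5],"angular":[0,0,12.8],"gripper":0.9},{"translation":[3.1,-0.2,0],"angular":[0,0,12.8],"gripper":0.9},{"translation":[3.1,-0.2,0.5],"angular":[0,0,12.8],"gripper":0.9},{"translation":[3.1,-0.2,0.8],"angular":[0,0,12.8],"gripper":0.9},{"translation":[3.1,-0.2,0.8],"angular":[0,0,12.8],"gripper":0.9}]';python3 -c "
from h import *
i,K,R,t=cam('wrist'); save(i,'w33')"; python3 go.py .5686 -.0813 .063 94.75
```

```text
time: 39.0
eef_pos: [0.5696, -0.0847, 0.0745]
orientation: [[-0.083, 0.997, 0.001], [0.997, 0.083, -0.0], [-0.0, 0.001, -1.0]]
contact_force: [0.8, -0.1, -1.5]
opening: 0.0441
t [ 0.34 -0.09  1.17] ang [ 0.09  0.03 -0.  ]
```

View pics/w33.png

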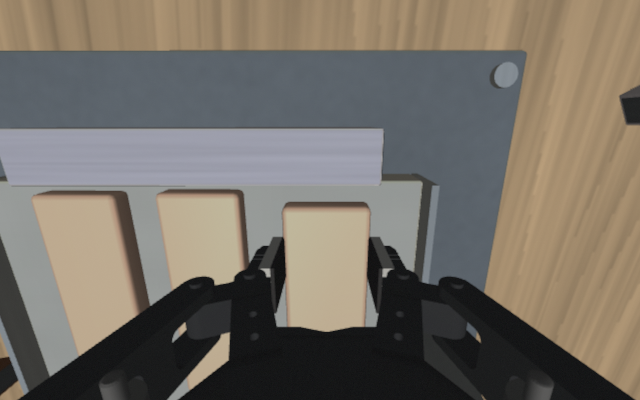

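```bash
python3 -m creep '[{"translation":[0.3,-0.1,0.5],"angular":[0,0,0],"gripper":0.9},{"translation":[0.3,-0.1,1.1],"angular":[0,0,0],"gripper":0.9},{"translation":[0.3,-0.1,1.25],"angular":[0,0,0],"gripper":0.9},{"translation":[0.3,-0.1,1.25],"angular":[0,0,0],"gripper":0.36},{"translation":[0.3,-0.1,1.2],"angular":[0,0,0],"gripper":0.36},{"translation":[0.3,-0.1,1.2],"angular":[0,0,0],"gripper":0.36},{"translation":[0.3,-0.1,-3],"angular":[0,0,0],"gripper":0.36},{"translation":[0.3,-0.1,-9],"angular":[0,0,0],"gripper":0.36}]'; python3 -m creep '[{"translation":[0,-2,-6],"angular":[0,0,0],"gripper":0.34},{"translation":[1,-4,-10],"angular":[0,0,0],"gripper":0.34},{"translation":[1,-4,-10],"angular":[0,0,0],"gripper":0.34},{"translation":[1,-4,-10],"angular":[0,0,0],"gripper":0.34}]';  python3 mt.py .059 w34;python3 st.py
```

```text
time: 40.05
eef_pos: [0.5669, -0.0816, 0.164]
orientation: [[-0.083, 0.997, -0.003], [0.997, 0.083, 0.0], [0.0, -0.003, -1.0]]
contact_force: [1.3, 0.2, -0.1]
opening: 0.0548
time: 40.55
eef_pos: [0.5261, -0.0751, 0.2634]
orientation: [[-0.083, 0.997, -0.004], [0.997, 0.083, -0.0], [0.0, -0.004, -1.0]]
contact_force: [0.3, -0.0, -0.5]
opening: 0.0566
(342, 167, 37, 102) ctr [ 572.4 -121.3] size [ 43.3 137. ] yaw 94.6
(286, 167, 35, 101) ctr [ 501.6 -126.4] size [ 42.1 135.8] yaw 94.3
(231, 167, 38, 86) ctr [ 433.9 -120.9] size [ 43.3 113.5] yaw 94.6
40.6 [ 0.5259 -0.0751  0.2627] open 0.0566 F [ 0.   0.  -1.1]
[[-0.083, 0.997, -0.005], [0.997, 0.083, 0.0], [0.001, -0.005, -1.0]]
[ 0.17  0.18 -0.12  1.79  0.02  1.18  0.12]
```

View pics/w34.png

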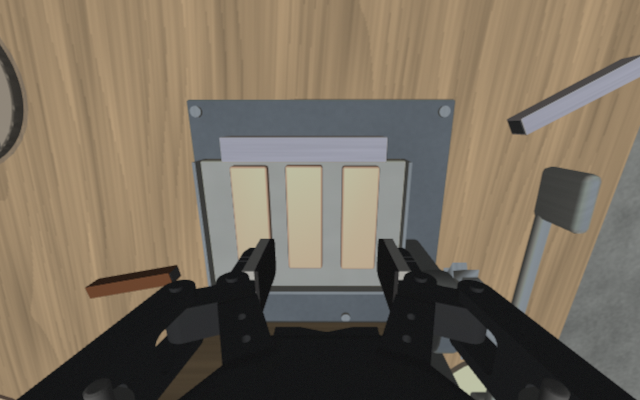

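All three tiles are square on the bat, at columns 232–270, 286–322 and 342–379, with the bar flush across their ends. Next is the pawl: the tab is visible at (567,200). I'll approach from above and measure it.

```bash
python3 go.py .672 -.045 .345 94.75; python3 -m creep '[{"translation":[0,0,-5],"angular":[0,0,0],"gripper":0.34},{"translation":[1,2,-8],"angular":[0,0,0],"gripper":0.34},{"translation":[1.8,7,-8],"angular":[0,0,0],"gripper":0.34},{"translation":[1.8,12,-8],"angular":[0,0,0],"gripper":0.34},{"translation":[1.8,14.7,-8],"angular":[0,0,0],"gripper":0.34},{"translation":[1.8,14.7,-8],"angular":[0,0,0],"gripper":0.34},{"translation":[1.8,14.7,-8],"angular":[0,0,0],"gripper":0.34}]'; python3 st.py; python3 -c "
from h import *
i,K,R,t=cam('wrist'); save(i,'w35')
i,K,R,t=cam('scene'); save(i,'c35')
i,K,R,t=cam('side'); save(i,'s35')"
```

```text
t [ 1.8  14.77 -8.31] ang [-0.3  -0.04  0.  ]
time: 41.48
eef_pos: [0.6705, -0.0453, 0.3402]
orientation: [[-0.083, 0.997, -0.009], [0.997, 0.083, 0.0], [0.001, -0.008, -1.0]]
contact_force: [-0.4, -0.4, -1.0]
opening: 0.0563
41.475 [ 0.6705 -0.0453  0.3402] open 0.0563 F [-0.4 -0.4 -1. ]
[[-0.083, 0.997, -0.009], [0.997, 0.083, 0.0], [0.001, -0.008, -1.0]]
[ 0.1   0.4  -0.14  1.33  0.05  1.43  0.05]
```

View pics/w35.png

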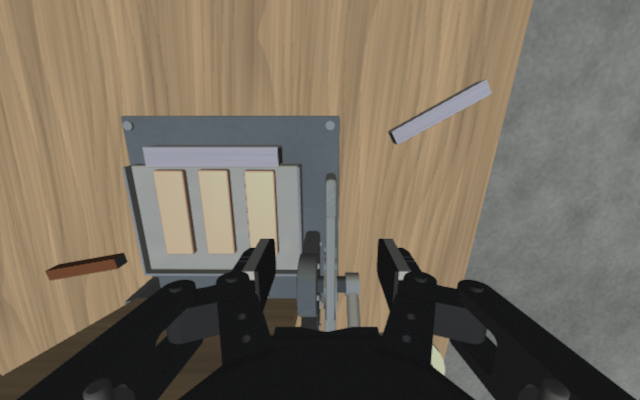

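View pics/c35.png

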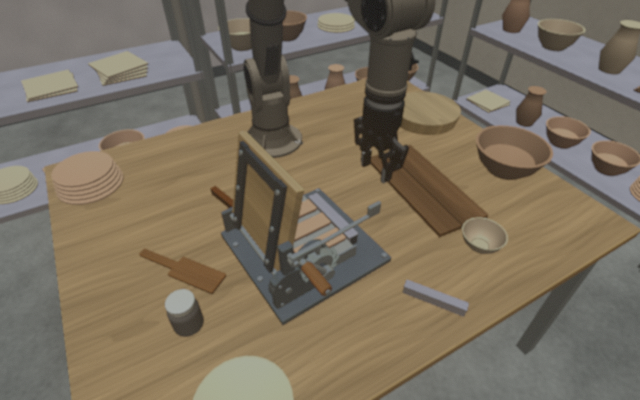

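View pics/s35.png

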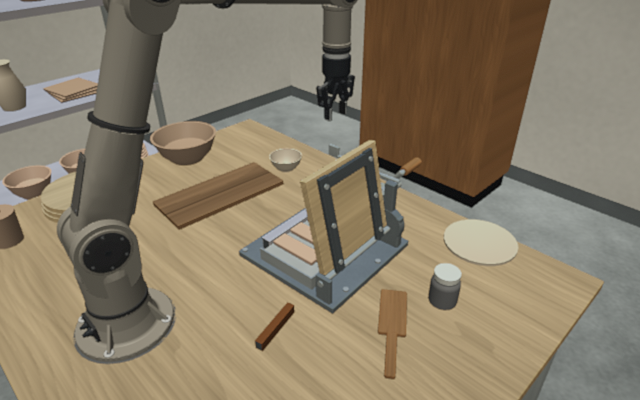

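In the wrist view the tab's top runs from (331,175) to about (331,212), in line with the shaft between the jaws. In the scene view the tab is at (374,209). I'll cross-check these.

```bash
python3 - <<'E'
import cv2
i=cv2.imread("pics/w35.png"); cv2.imwrite("pics/w35z.png",cv2.resize(i[160:300,280:400],None,fx=4.2,fy=4.2,interpolation=cv2.INTER_CUBIC))
from h import *
i,K,R,t=cam("wrist")
for uv in [(331,175),(331,212)]: print(ray(K,R,t,uv,.243).round(4))
i,Ks,Rs,ts=cam("scene"); i2,K2,R2,t2=cam("side")
X=cv2.triangulatePoints(Ks@np.c_[Rs,ts],K2@np.c_[R2,t2],np.array([[374.],[208.5]]),np.array([[334.],[150.]])); print((X[:3]/X[3]).ravel())
E
```

```text
[ 0.6726 -0.0169  0.243 ]
[ 0.6754 -0.0493  0.243 ]
[ 0.67398822 -0.03917943  0.22571395]
```

View pics/w35z.png

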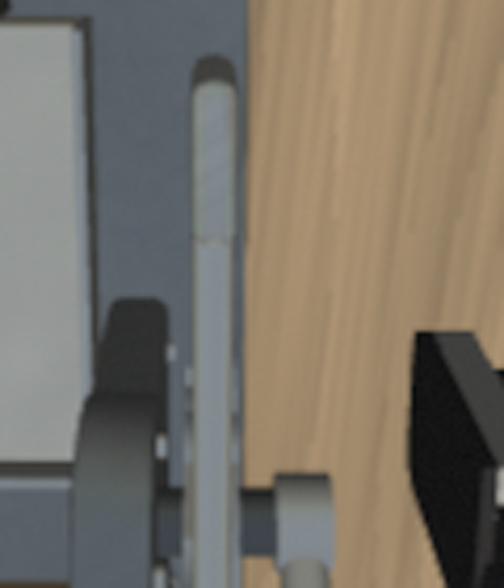

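The tab centre agrees in both measurements: (0.674, -0.038, 0.225). Descending on it.

```bash
python3 go.py .6742 -.038 .224 94.75; python3 -m creep '[{"translation":[0.7,0.4,2],"angular":[-0.3,0,0],"gripper":0.4},{"translation":[0.7,0.4,5],"angular":[-0.3,0,0],"gripper":0.4},{"translation":[0.7,0.4,8],"angular":[-0.3,0,0],"gripper":0.4},{"translation":[0.7,0.4,8],"angular":[-0.3,0,0],"gripper":0.4},{"translation":[0.7,0.4,8],"angular":[-0.3,0,0],"gripper":0.4}]'; python3 go.py .6742 -.038 .224 94.75;python3 -c "
from h import *
i,K,R,t=cam('wrist'); save(i,'w36')"
```

```text
t [ 0.69  0.45 11.84] ang [-0.27 -0.02 -0.01]
time: 42.4
eef_pos: [0.6745, -0.038, 0.2641]
orientation: [[-0.082, 0.997, 0.003], [0.997, 0.082, 0.0], [0.0, 0.003, -1.0]]
contact_force: [-0.3, -0.6, -0.1]
opening: 0.0511
t [-0.   -0.04  4.01] ang [ 0.16 -0.01 -0.02]
```

View pics/w36.png

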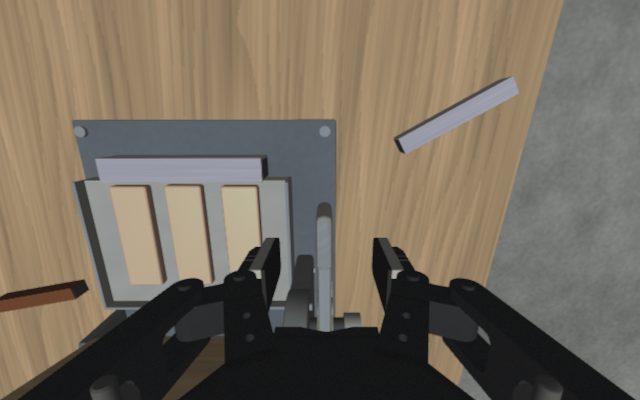

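The tab at column 323 is nearly centred. Descending 4 cm and closing.

```bash
python3 -m creep '[{"translation":[0,-0.15,2],"angular":[0,0,0],"gripper":0.4},{"translation":[0,-0.15,4],"angular":[0,0,0],"gripper":0.4},{"translation":[0,-0.15,4],"angular":[0,0,0],"gripper":0.4},{"translation":[0,-0.15,4],"angular":[0,0,0],"gripper":0.95},{"translation":[0,-0.15,4],"angular":[0,0,0],"gripper":0.95},{"translation":[0,-0.15,4],"angular":[0,0,0],"gripper":0.95},{"translation":[0,-0.15,4],"angular":[0,0,0],"gripper":0.95}]' 30; python3 st.py;python3 -c "
from h import *
i,K,R,t=cam('wrist'); save(i,'w37')"
```

```text
time: 43.32
eef_pos: [0.6733, -0.038, 0.2255]
orientation: [[-0.083, 0.997, 0.004], [0.997, 0.083, 0.0], [-0.0, 0.004, -1.0]]
contact_force: [-2.3, 1.6, 4.7]
opening: 0.0097
43.325 [ 0.6733 -0.038   0.2255] open 0.0097 F [-2.3  1.6  4.7]
[[-0.083, 0.997, 0.004], [0.997, 0.083, 0.0], [-0.0, 0.004, -1.0]]
[ 0.09  0.46 -0.14  1.5   0.07  1.19  0.02]
```

View pics/w37.png

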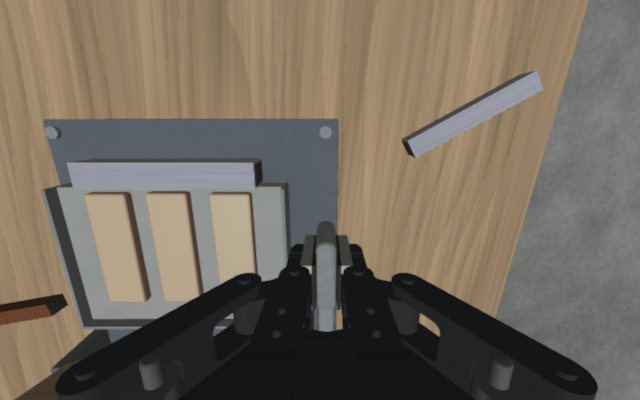

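Tab gripped at 9.7 mm. Before lifting I'll prepare a table of where the platen's tip corner should appear against its angle, so I can read the angle from the side view.

```bash
cat > tab.py <<'E'
from h import *
ey=np.array([.9966,.0828,0]);ex=np.array([.0828,-.9966,0]);E=np.array([.496,-.0515,0])+.09*ex
def P(x,y,z): return E+x*ex+y*ey+np.array([0,0,z])
import sys
for n in ["side","scene"]:
    i,K,R,t=cam(n)
    if len(sys.argv)>1: save(i,sys.argv[1]+n)
    for th in [1.35,1.2,1.0,.85,.75,.675,.6,.5,.3,0]:
        c,s=np.cos(th),np.sin(th); q=[]
        for y in (-.131,.131):
            q.append(proj(K,R,t,P(.135-.245*c+.004*s,y,.075+.245*s+.004*c)).round().tolist())
        print(n,th,q)
E
python3 tab.py
```

```text
side 1.35 [[306.0, 187.0], [375.0, 145.0]]
side 1.2 [[295.0, 185.0], [364.0, 144.0]]
side 1.0 [[281.0, 187.0], [350.0, 147.0]]
side 0.85 [[273.0, 190.0], [341.0, 151.0]]
side 0.75 [[268.0, 194.0], [336.0, 154.0]]
side 0.675 [[265.0, 197.0], [332.0, 157.0]]
side 0.6 [[262.0, 200.0], [329.0, 161.0]]
side 0.5 [[259.0, 205.0], [326.0, 166.0]]
side 0.3 [[255.0, 217.0], [320.0, 177.0]]
side 0 [[254.0, 237.0], [318.0, 196.0]]
scene 1.35 [[238.0, 137.0], [296.0, 198.0]]
scene 1.2 [[252.0, 136.0], [311.0, 195.0]]
scene 1.0 [[268.0, 137.0], [328.0, 194.0]]
scene 0.85 [[279.0, 141.0], [339.0, 197.0]]
scene 0.75 [[285.0, 144.0], [345.0, 199.0]]
scene 0.675 [[290.0, 147.0], [349.0, 202.0]]
scene 0.6 [[293.0, 150.0], [353.0, 204.0]]
scene 0.5 [[298.0, 154.0], [356.0, 208.0]]
scene 0.3 [[304.0, 165.0], [362.0, 218.0]]
scene 0 [[308.0, 182.0], [363.0, 236.0]]
```

The table matches the start pose. Lifting the pawl along its arc.

```bash
python3 -m creep '[{"translation":[-0.2,0,-1],"angular":[0,0,0],"gripper":0.95},{"translation":[-0.4,0,-2],"angular":[0,0,0],"gripper":0.95},{"translation":[-0.65,0,-3],"angular":[0,0,0],"gripper":0.95},{"translation":[-1,0,-4],"angular":[0,0,0],"gripper":0.95},{"translation":[-1.35,0,-5],"angular":[0,0,0],"gripper":0.95},{"translation":[-1.7,0,-5.8],"angular":[0,0,0],"gripper":0.95},{"translation":[-1.7,0,-5.8],"angular":[0,0,0],"gripper":0.95}]' 60; python3 -c "
from h import *
i,K,R,t=cam('wrist'); save(i,'w38')
i,K,R,t=cam('scene'); save(i[60:310,180:500].repeat(2,0).repeat(2,1),'c38')"
```

```text
time: 44.35
eef_pos: [0.6747, -0.0569, 0.2843]
orientation: [[-0.081, 0.997, 0.005], [0.997, 0.081, -0.002], [-0.002, 0.005, -1.0]]
contact_force: [3.3, -3.4, -7.5]
opening: 0.0094
```

View pics/w38.png

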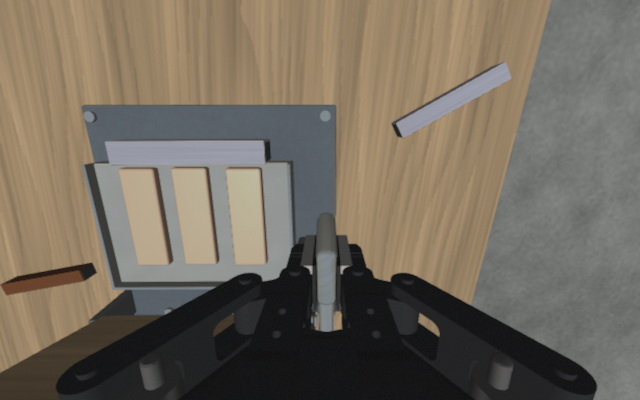

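View pics/c38.png

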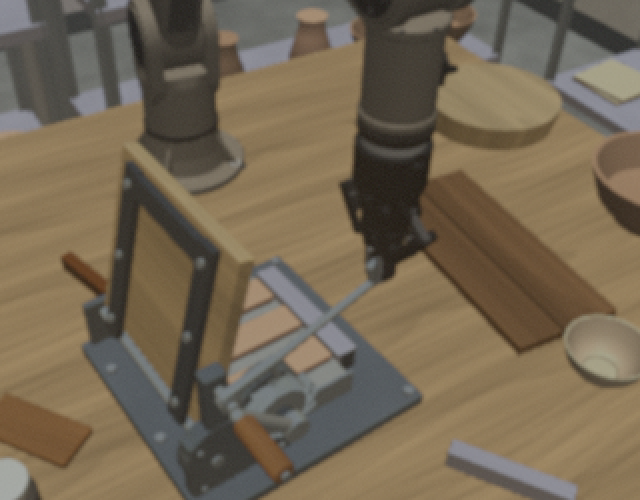

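The pawl is lifted and the crank has begun to turn. Holding while the platen sinks.

```bash
for k in 1 2 3; do python3 -m creep '[{"translation":[0,0,0],"angular":[0,0,0],"gripper":0.95},{"translation":[0,0,0],"angular":[0,0,0],"gripper":0.95},{"translation":[0,0,0],"angular":[0,0,0],"gripper":0.95},{"translation":[0,0,0],"angular":[0,0,0],"gripper":0.95},{"translation":[0,0,0],"angular":[0,0,0],"gripper":0.95},{"translation":[0,0,0],"angular":[0,0,0],"gripper":0.95},{"translation":[0,0,0],"angular":[0,0,0],"gripper":0.95},{"translation":[0,0,0],"angular":[0,0,0],"gripper":0.95}]'; done; python3 tab.py p1 >/dev/null
```

```text
time: 45.45
eef_pos: [0.6747, -0.0567, 0.2839]
orientation: [[-0.082, 0.997, 0.005], [0.997, 0.082, -0.002], [-0.003, 0.005, -1.0]]
contact_force: [2.4, -3.3, -5.3]
opening: 0.009
time: 46.45
eef_pos: [0.6747, -0.0568, 0.2839]
orientation: [[-0.081, 0.997, 0.005], [0.997, 0.082, -0.002], [-0.003, 0.005, -1.0]]
contact_force: [3.2, -2.5, -5.0]
opening: 0.009
time: 47.45
eef_pos: [0.6747, -0.0568, 0.2839]
orientation: [[-0.081, 0.997, 0.005], [0.997, 0.082, -0.002], [-0.003, 0.005, -1.0]]
contact_force: [2.2, -2.5, -5.2]
opening: 0.0089
```

View pics/p1scene.png

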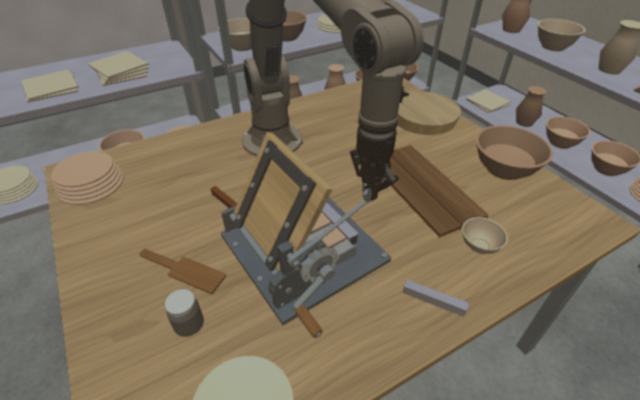

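View pics/p1side.png

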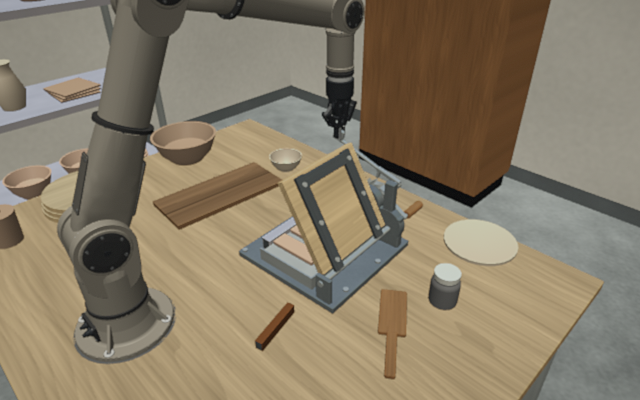

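Scene corners at (272,137) and (328,195), so the platen is at about 1.0 rad. One more second.

```bash
python3 -m creep '[{"translation":[0,0,0],"angular":[0,0,0],"gripper":0.95},{"translation":[0,0,0],"angular":[0,0,0],"gripper":0.95},{"translation":[0,0,0],"angular":[0,0,0],"gripper":0.95},{"translation":[0,0,0],"angular":[0,0,0],"gripper":0.95},{"translation":[0,0,0],"angular":[0,0,0],"gripper":0.95},{"translation":[0,0,0],"angular":[0,0,0],"gripper":0.95},{"translation":[0,0,0],"angular":[0,0,0],"gripper":0.95}]'; python3 -c "
from h import *
i,K,R,t=cam('side'); save(i[100:300,220:440].repeat(3,0).repeat(3,1),'p2side')"
```

```text
time: 48.42
eef_pos: [0.6747, -0.0568, 0.2839]
orientation: [[-0.082, 0.997, 0.005], [0.997, 0.082, -0.002], [-0.003, 0.005, -1.0]]
contact_force: [2.2, -2.7, -6.2]
opening: 0.0088
```

View pics/p2side.png

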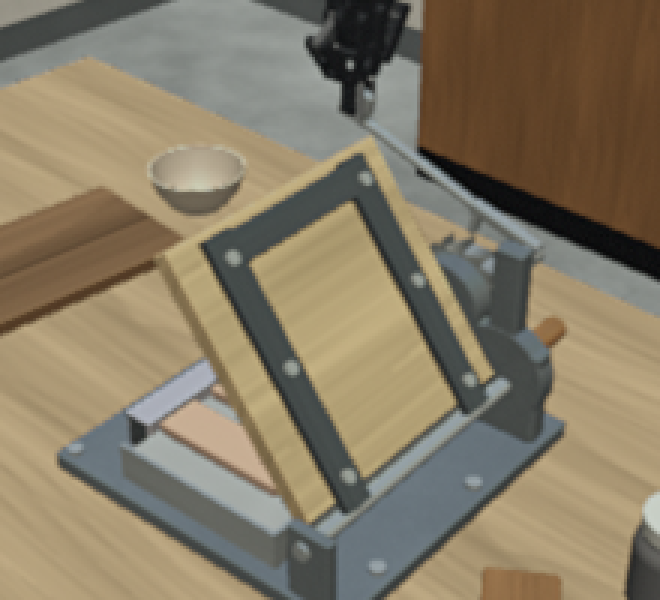

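Side corner at (274,186), so about 0.87 rad. I'll lower the pawl a little along its arc now, then open the fingers so it drops in freely.

```bash
python3 -m creep '[{"translation":[0,0,0],"angular":[0,0,0],"gripper":0.95},{"translation":[0.5,0,1],"angular":[0,0,0],"gripper":0.95},{"translation":[1,0,2.1],"angular":[0,0,0],"gripper":0.95},{"translation":[1,0,2.1],"angular":[0,0,0],"gripper":0.5},{"translation":[1,0,2.1],"angular":[0,0,0],"gripper":0.5},{"translation":[1,0,2.1],"angular":[0,0,0],"gripper":0.5},{"translation":[1,0,2.1],"angular":[0,0,0],"gripper":0.5},{"translation":[1,0,2.1],"angular":[0,0,0],"gripper":0.5}]'; python3 -m creep '[{"translation":[0,0,0],"angular":[0,0,0],"gripper":0.5},{"translation":[0,0,0],"angular":[0,0,0],"gripper":0.5},{"translation":[0,0,0],"angular":[0,0,0],"gripper":0.5},{"translation":[0,0,0],"angular":[0,0,0],"gripper":0.5}]'; python3 -c "
from h import *
i,K,R,t=cam('side'); save(i[100:300,220:440].repeat(3,0).repeat(3,1),'p3side')
i,K,R,t=cam('wrist'); save(i,'w39')"
```

```text
time: 49.48
eef_pos: [0.6741, -0.0468, 0.2631]
orientation: [[-0.081, 0.997, 0.005], [0.997, 0.081, -0.002], [-0.002, 0.005, -1.0]]
contact_force: [-0.1, -0.7, 0.3]
opening: 0.0425
time: 49.98
eef_pos: [0.6741, -0.0468, 0.2631]
orientation: [[-0.081, 0.997, 0.005], [0.997, 0.081, -0.002], [-0.002, 0.005, -1.0]]
contact_force: [-0.3, 0.0, -1.3]
opening: 0.0428
```

View pics/p3side.png

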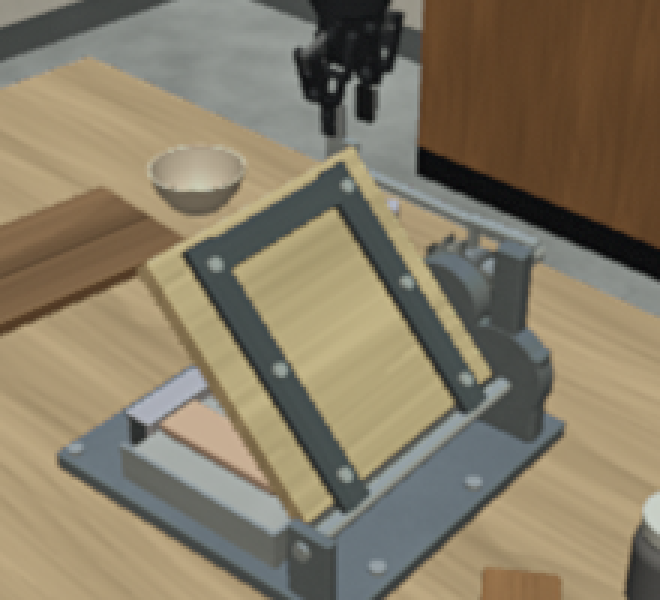

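View pics/w39.png

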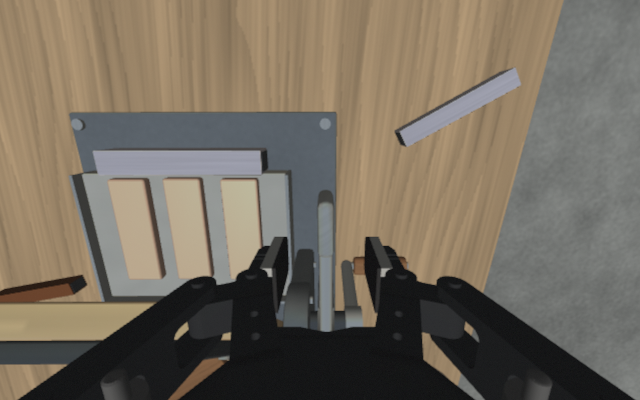

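```bash
python3 -m creep '[{"translation":[0,0,0],"angular":[0,0,0],"gripper":0.5},{"translation":[0,0,0],"angular":[0,0,0],"gripper":0.5},{"translation":[0,0,0],"angular":[0,0,0],"gripper":0.5},{"translation":[0,0,0],"angular":[0,0,0],"gripper":0.5},{"translation":[0,0,0],"angular":[0,0,0],"gripper":0.5},{"translation":[0,0,0],"angular":[0,0,0],"gripper":0.5},{"translation":[0,0,0],"angular":[0,0,0],"gripper":0.5},{"translation":[0,0,0],"angular":[0,0,0],"gripper":0.5}]'; python3 - <<'E'
from h import *
i,K,R,t=cam('side'); z=i[100:300,220:440].repeat(3,0).repeat(3,1); save(z,'p4side')
a=cv2.imread("pics/p3side.png").astype(int); b=cv2.imread("pics/p4side.png").astype(int)
print(np.abs(a-b)[130:520].mean(), (np.abs(a-b).max(2)[130:520]>30).sum())
i,K,R,t=cam('wrist')
for uv in [(324.5,197),(325,255)]: print(ray(K,R,t,uv,.243).round(4))
E
```

```text
time: 51.08
eef_pos: [0.6741, -0.0468, 0.2631]
orientation: [[-0.081, 0.997, 0.005], [0.997, 0.081, -0.002], [-0.002, 0.005, -1.0]]
contact_force: [-0.8, -0.1, -0.2]
opening: 0.0428
0.4487723387723388 0
[ 0.6715 -0.0165  0.243 ]
[ 0.6747 -0.0521  0.243 ]
```

The platen has stopped dead at about 0.74 rad; the nearest tooth position is 0.72. The pawl is down. In the check view the bar is flush and the tiles are in place, so I'll regrip the tab.

```bash
python3 go.py .673 -.037 .225 94.75; python3 -m creep '[{"translation":[1,-0.05,1],"angular":[0,0,0],"gripper":0.5},{"translation":[1,-0.05,2.5],"angular":[0,0,0],"gripper":0.5},{"translation":[1,-0.05,3.8],"angular":[0,0,0],"gripper":0.5},{"translation":[1,-0.05,3.8],"angular":[0,0,0],"gripper":0.5},{"translation":[1,-0.05,3.8],"angular":[0,0,0],"gripper":0.95},{"translation":[1,-0.05,3.8],"angular":[0,0,0],"gripper":0.95},{"translation":[1,-0.05,3.8],"angular":[0,0,0],"gripper":0.95},{"translation":[1,-0.05,3.8],"angular":[0,0,0],"gripper":0.95}]' 50; python3 -c "
from h import *
i,K,R,t=cam('wrist'); save(i,'w40')"
```

```text
t [ 0.99 -0.05  3.8 ] ang [ 0.29  0.14 -0.08]
time: 52.18
eef_pos: [0.6732, -0.0371, 0.2256]
orientation: [[-0.081, 0.997, 0.006], [0.997, 0.081, -0.002], [-0.003, 0.006, -1.0]]
contact_force: [-0.1, -0.4, 1.8]
opening: 0.0093
```

View pics/w40.png

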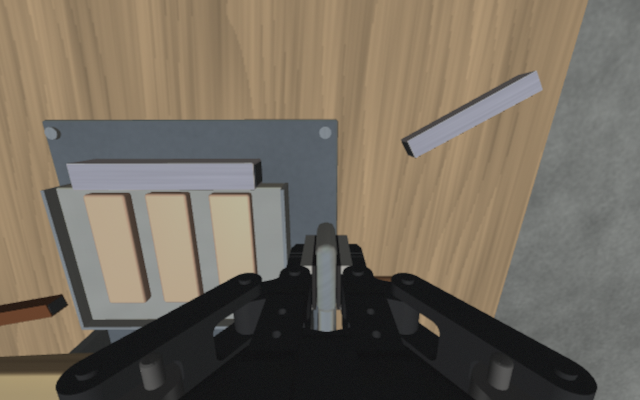

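The tab is held again and the tiles and bar are unchanged. Second lift.

```bash
python3 -m creep '[{"translation":[-0.2,0,-1],"angular":[0,0,0],"gripper":0.95},{"translation":[-0.4,0,-2],"angular":[0,0,0],"gripper":0.95},{"translation":[-0.65,0,-3],"angular":[0,0,0],"gripper":0.95},{"translation":[-1,0,-4],"angular":[0,0,0],"gripper":0.95},{"translation":[-1.35,0,-5],"angular":[0,0,0],"gripper":0.95},{"translation":[-1.75,0,-5.9],"angular":[0,0,0],"gripper":0.95},{"translation":[-1.75,0,-5.9],"angular":[0,0,0],"gripper":0.95}]' 60; for k in 1 2; do python3 -m creep '[{"translation":[0,0,0],"angular":[0,0,0],"gripper":0.95},{"translation":[0,0,0],"angular":[0,0,0],"gripper":0.95},{"translation":[0,0,0],"angular":[0,0,0],"gripper":0.95},{"translation":[0,0,0],"angular":[0,0,0],"gripper":0.95},{"translation":[0,0,0],"angular":[0,0,0],"gripper":0.95},{"translation":[0,0,0],"angular":[0,0,0],"gripper":0.95},{"translation":[0,0,0],"angular":[0,0,0],"gripper":0.95},{"translation":[0,0,0],"angular":[0,0,0],"gripper":0.95}]'; done; python3 -c "
from h import *
i,K,R,t=cam('scene'); save(i[60:310,180:500].repeat(2,0).repeat(2,1),'c41')"
```

```text
time: 53.1
eef_pos: [0.6747, -0.0563, 0.2852]
orientation: [[-0.08, 0.997, 0.007], [0.997, 0.08, -0.004], [-0.005, 0.007, -1.0]]
contact_force: [4.3, -3.0, -5.9]
opening: 0.0091
time: 54.1
eef_pos: [0.6747, -0.0563, 0.2852]
orientation: [[-0.08, 0.997, 0.007], [0.997, 0.08, -0.004], [-0.005, 0.007, -1.0]]
contact_force: [3.7, -1.3, -4.7]
opening: 0.0091
time: 55.1
eef_pos: [0.6747, -0.0563, 0.2852]
orientation: [[-0.08, 0.997, 0.007], [0.997, 0.08, -0.004], [-0.005, 0.007, -1.0]]
contact_force: [3.0, -2.2, -4.5]
opening: 0.0092
```

View pics/c41.png

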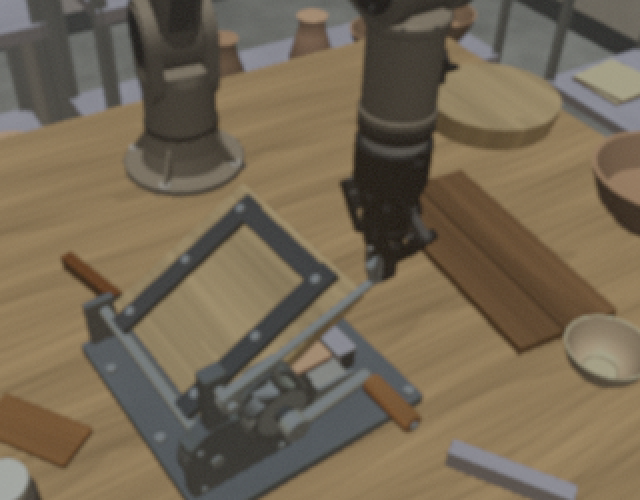

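The platen is sinking smoothly, now at roughly 0.45 rad, and the crank is clear of the gripper. Holding the pawl up until it is down.

```bash
for k in 1 2 3 4; do python3 -m creep '[{"translation":[0,0,0],"angular":[0,0,0],"gripper":0.95},{"translation":[0,0,0],"angular":[0,0,0],"gripper":0.95},{"translation":[0,0,0],"angular":[0,0,0],"gripper":0.95},{"translation":[0,0,0],"angular":[0,0,0],"gripper":0.95},{"translation":[0,0,0],"angular":[0,0,0],"gripper":0.95},{"translation":[0,0,0],"angular":[0,0,0],"gripper":0.95},{"translation":[0,0,0],"angular":[0,0,0],"gripper":0.95},{"translation":[0,0,0],"angular":[0,0,0],"gripper":0.95}]' | grep -E "time|force|pos"; done; python3 tab.py p5 | grep -E " 0 | 0.3"
```

```text
time: 56.15
eef_pos: [0.6747, -0.0563, 0.2851]
contact_force: [3.9, -2.5, -4.9]
time: 57.15
eef_pos: [0.6747, -0.0563, 0.2852]
contact_force: [3.1, -1.2, -5.2]
time: 58.15
eef_pos: [0.6747, -0.0563, 0.2852]
contact_force: [3.0, -1.5, -5.3]
time: 59.15
eef_pos: [0.6747, -0.0563, 0.2852]
contact_force: [4.2, -0.7, -5.3]
side 0.3 [[255.0, 217.0], [320.0, 177.0]]
side 0 [[254.0, 237.0], [318.0, 196.0]]
scene 0.3 [[304.0, 165.0], [362.0, 218.0]]
scene 0 [[308.0, 182.0], [363.0, 236.0]]
```

View pics/p5scene.png

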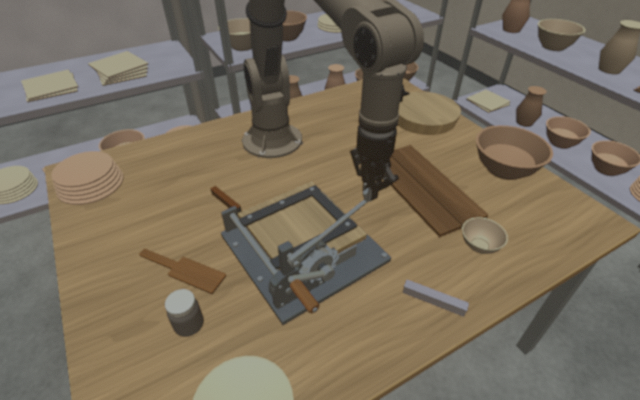

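View pics/p5side.png

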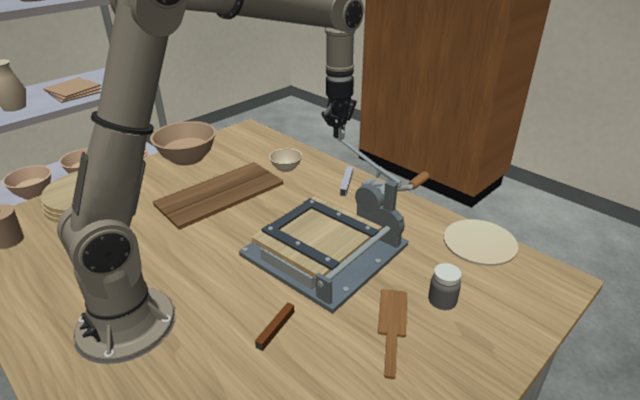

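The platen is down: the side corner is at (253,237), and 0 rad predicts (254,237). Now I'll lower the pawl gently, release it and rise clear.

```bash
python3 -m creep '[{"translation":[0,0,0],"angular":[0,0,0],"gripper":0.95},{"translation":[0.5,0,1],"angular":[0,0,0],"gripper":0.95},{"translation":[0.8,0,2],"angular":[0,0,0],"gripper":0.95},{"translation":[1.1,0,2.8],"angular":[0,0,0],"gripper":0.95},{"translation":[1.1,0,2.8],"angular":[0,0,0],"gripper":0.95},{"translation":[1.1,0,2.8],"angular":[0,0,0],"gripper":0.45},{"translation":[1.1,0,2.8],"angular":[0,0,0],"gripper":0.45},{"translation":[1.1,0,2.8],"angular":[0,0,0],"gripper":0.45}]'; python3 -m creep '[{"translation":[0,0,0],"angular":[0,0,0],"gripper":0.45},{"translation":[0,0,-2],"angular":[0,0,0],"gripper":0.45},{"translation":[0,0,-6],"angular":[0,0,0],"gripper":0.45},{"translation":[0,0,-8],"angular":[0,0,0],"gripper":0.45},{"translation":[0,0,-8],"angular":[0,0,0],"gripper":0.45}]'; python3 -c "
from h import *
i,K,R,t=cam('wrist'); save(i,'w42')
i,K,R,t=cam('scene'); save(i[60:310,180:500].repeat(2,0).repeat(2,1),'c42')"
```

```text
time: 60.25
eef_pos: [0.6741, -0.0456, 0.2574]
orientation: [[-0.079, 0.997, 0.008], [0.997, 0.079, -0.004], [-0.004, 0.007, -1.0]]
contact_force: [0.0, 0.6, 0.4]
opening: 0.0472
time: 60.88
eef_pos: [0.6744, -0.0452, 0.3396]
orientation: [[-0.079, 0.997, 0.012], [0.997, 0.079, -0.004], [-0.005, 0.012, -1.0]]
contact_force: [-0.5, -0.3, -0.6]
opening: 0.047
```

View pics/w42.png

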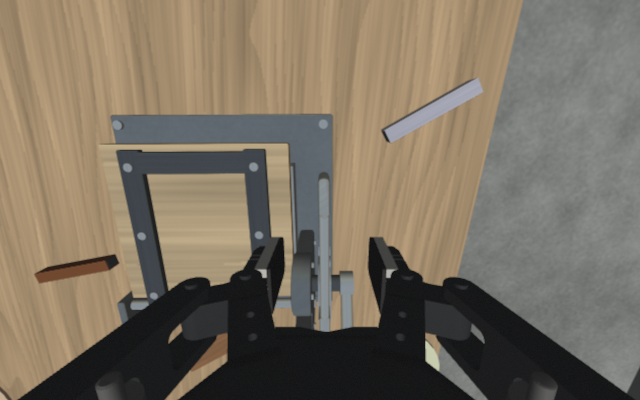

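View pics/c42.png

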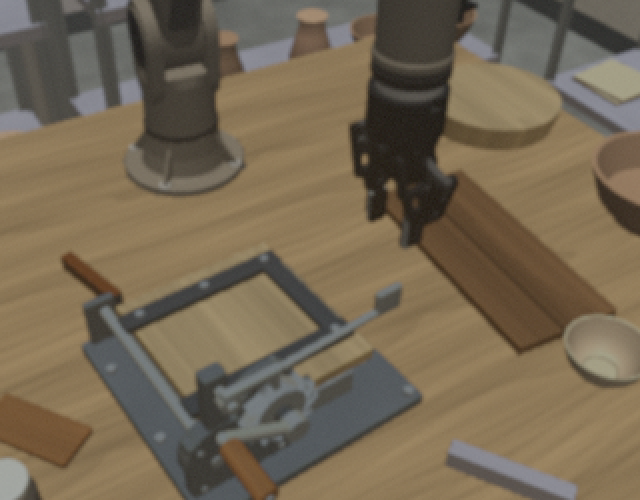

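The pawl tab is back where it started (387,297 in this crop). I'll move clear and check the bar edge under the platen from the front.

```bash
python3 -m creep '[{"translation":[5,-2,0],"angular":[0,0,0],"gripper":0.45},{"translation":[10,-5,0],"angular":[0,0,0],"gripper":0.45},{"translation":[14,-9,3],"angular":[0,0,0],"gripper":0.45},{"translation":[16,-13,6],"angular":[0,0,0],"gripper":0.45},{"translation":[16,-16,9],"angular":[0,0,0],"gripper":0.45},{"translation":[16,-16,9],"angular":[0,0,0],"gripper":0.45},{"translation":[16,-16,9],"angular":[0,0,0],"gripper":0.45}]'; python3 -c "
from h import *
i,K,R,t=cam('wrist'); save(i,'w43')
i,K,R,t=cam('side'); save(i[150:310,220:430].repeat(3,0).repeat(3,1),'s43')"; python3 st.py
```

```text
time: 61.85
eef_pos: [0.502, 0.101, 0.2446]
orientation: [[-0.079, 0.997, 0.007], [0.997, 0.079, -0.004], [-0.004, 0.006, -1.0]]
contact_force: [0.8, 0.3, 0.0]
opening: 0.0469
61.95 [0.5029 0.1012 0.2455] open 0.047 F [ 0.6  0.7 -0.1]
[[-0.078, 0.997, 0.008], [0.997, 0.078, -0.003], [-0.004, 0.008, -1.0]]
[-0.08  0.16 -0.23  1.86  0.05  1.13 -0.25]
```

View pics/w43.png

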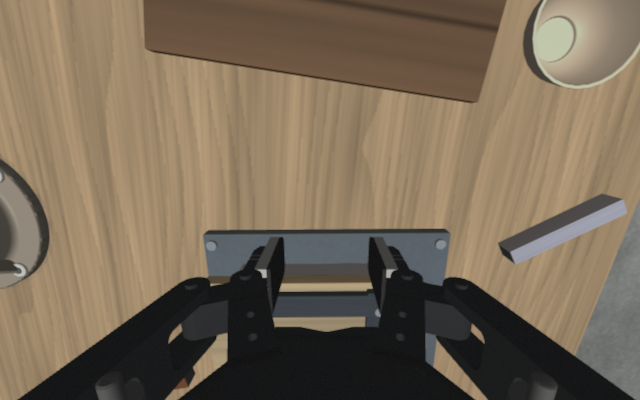

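View pics/s43.png

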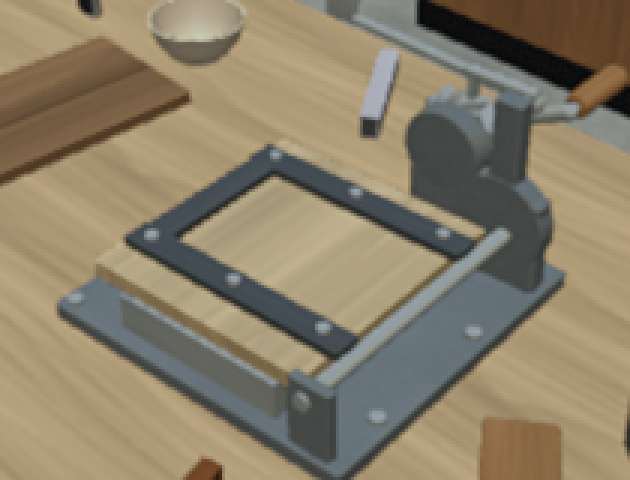

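```bash
python3 -m creep '[{"translation":[4,0,0],"angular":[0,0,0],"gripper":0.3},{"translation":[8,0,0],"angular":[0,0,0],"gripper":0.1},{"translation":[8,0,-4],"angular":[0,10,0],"gripper":0},{"translation":[8,0,-4],"angular":[0,20,0],"gripper":0},{"translation":[8,0,-4],"angular":[0,20,0],"gripper":0},{"translation":[8,0,-4],"angular":[0,20,0],"gripper":0}]'; python3 -c "
from h import *
i,K,R,t=cam('wrist'); save(i,'w44'); print(-R.T@t, R[2])
ey=np.array([.9966,.0828,0]);ex=np.array([.0828,-.9966,0]);E=np.array([.496,-.0515,0])
for y in (-.1,.1): print(proj(K,R,t,E-.03*ex+y*ey+[0,0,.059]).round(), proj(K,R,t,E-.03*ex+y*ey+[0,0,.02]).round())
"
```

```text
time: 62.7
eef_pos: [0.4968, 0.1815, 0.2854]
orientation: [[-0.077, 0.997, -0.019], [0.938, 0.079, 0.337], [0.338, 0.008, -0.941]]
contact_force: [0.1, -0.1, -0.6]
opening: 0.0853
[0.49434731 0.2041791  0.42972844] [ 0.00387215  0.06715553 -0.99773501]
[231. 395.] [240. 378.]
[387. 394.] [380. 376.]
```

View pics/w44.png

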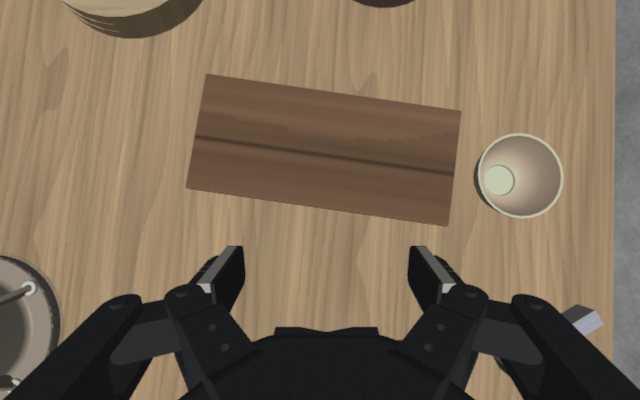

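Tilted the wrong way. Tilting the opposite way to look at the press front.

```bash
python3 -m creep '[{"translation":[0,0,0],"angular":[0,-10,0],"gripper":0.8},{"translation":[0,0,0],"angular":[0,-20,0],"gripper":1},{"translation":[0,0,0],"angular":[0,-30,0],"gripper":1},{"translation":[0,0,0],"angular":[0,-40,0],"gripper":1},{"translation":[0,0,0],"angular":[0,-45,0],"gripper":1},{"translation":[0,0,0],"angular":[0,-45,0],"gripper":1}]'; python3 -c "
from h import *
i,K,R,t=cam('wrist'); save(i,'w45'); print(-R.T@t, R[2])
ey=np.array([.9966,.0828,0]);ex=np.array([.0828,-.9966,0]);E=np.array([.496,-.0515,0])
for y in (-.1,.1): print(proj(K,R,t,E-.03*ex+y*ey+[0,0,.059]).round(), proj(K,R,t,E-.03*ex+y*ey+[0,0,.02]).round())
"
```

```text
time: 63.5
eef_pos: [0.4955, 0.1861, 0.2845]
orientation: [[-0.076, 0.996, 0.043], [0.902, 0.087, -0.423], [-0.425, 0.007, -0.905]]
contact_force: [-0.4, -0.2, -0.1]
opening: 0.0
[0.48510162 0.30411578 0.37103487] [ 0.0623647  -0.65436173 -0.75360558]
[251. 226.] [255. 210.]
[374. 226.] [371. 209.]
```

View pics/w45.png

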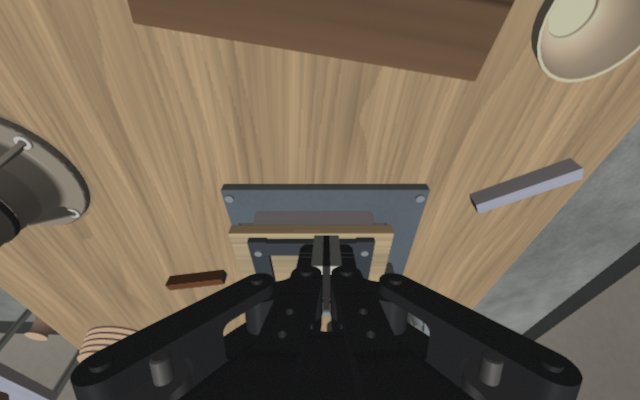

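The bar's front face shows at columns 255–372, rows 210–226. That matches the prediction for a bar seated flush (251–374, rows 210–226), so everything is in place. Handing in.

```bash
python3 -c "
from h import *
i,K,R,t=cam('scene'); save(i,'final'); close_job()"
```

```text
the job is handed in; nothing more can be done
```

View pics/final.png

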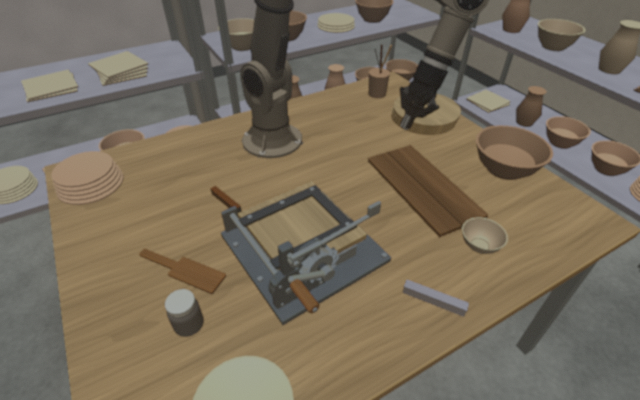

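The job is handed in, at about 64 s on the robot's clock. The platen is right down on the bar and tiles, and the pawl is dropped back on its wheel.

**Bar:** The large grey bar lies flush and central along the bat's open side. After the platen came down, its front face was still where a flush bar should show.

**Tiles:** All three are flat on the bat, about 70 mm apart between centres, with their ends towards the bar. The third was knocked against the winch-side lip after I had set it down. My first attempt to drag it back from above slipped. I then swung it off the lip, regripped it and set it back in its place. Tiles and bar looked undisturbed at the half-way check; the closed platen now hides the tiles.

**Platen:** I lifted the pawl, then let it drop to stop the platen for the check. It read about 0.74 rad, a little above the exact half-way of 0.675, and the next picture a second later showed no movement. I lifted the pawl again and let the platen sink by its own weight. Its corner ended within a few pixels of the position predicted for fully down.

**Pawl and the rest:** The pawl tab is back at its starting position in the scene view. The robot is clear of everything, and I did not touch the bowl, jar, paddle or the other bars.

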